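# Set up the laser marker for a batch of tools

## Task

Get the laser marker ready for the next batch: slide both fence stops, one after the other, along the T-track to its open end, lift them off there and put them in the grey bin, and lay every loose tool in its own cut-out in the black shadow tray, the right way round and lying fully home on the floor of its pocket. Three or four tools are there; leave the mouse, the mug and the acrylic disc where they are.

Things in the scene. Friction and masses are not known exactly. Their poses are not given: they have to be found in the camera images.
- tray: Fixed shadow tray: black rigid insert 190 (x) x 250 (y) mm on a grey plate 210 x 280 mm. Origin: on the table under its middle; x along the pockets, z up. Pocket floor 6 mm above the table, insert's top 15 mm. Four pockets side by side, outlines of the tools with 3 mm play all round. A finger trough 56 mm wide (x -28 to 28), at floor level, crosses the middle of all pockets.
- big_spanner: Flat steel open-ended spanner, 150 mm long, 12 mm thick, shaft 18 mm wide (x -48 to 36); big jaw 40 mm wide at +x (x 36 to 75), small jaw 30 mm wide at -x. Origin: middle of its underside; x along it towards the big jaw, z up. Grip across the shaft near the origin. 0.2 kg.
- small_spanner: Flat steel open-ended spanner, 120 mm long, 12 mm thick, shaft 14 mm wide (x -38 to 29); big jaw 30 mm wide at +x (x 29 to 60), small jaw 22 mm wide at -x. Origin: middle of its underside; x along it towards the bigger jaw, z up. Grip across the shaft near the origin. 0.12 kg.
- scraper: Scraper, 150 mm long: wooden handle 26 mm wide and 16 mm thick (x -75 to 28), then a short neck and a thin steel blade 56 mm wide, 4 mm thick (x 40 to 75). Origin: underside, mid-length; x along it towards the blade, z up. Grip across the handle at the origin or up to 15 mm behind it. 0.12 kg.
- caliper: Steel caliper, 150 mm long: beam 16 mm wide and 10 mm thick, two jaws near the +x end reaching out to its +y side as far as y = 36 mm; slider 24 mm wide and 13 mm high at x 22 to 54. Origin: underside of the beam, mid-length and mid-width; x along it towards the jaws, z up. Grip across the bare beam between x = -45 and 10. 0.16 kg.
- track: Fixed aluminium T-track, 220 x 44 x 17 mm. Origin: on the table under its middle; x along it to its open end (x = 110 mm), z up. From the closed end (end block 24 mm high) to x = 45 mm overhanging lips hold the stops' feet; beyond, the lips are cut away: a stop with its origin past x = 65 (80 is good) lifts straight off. Floor 4 mm above the table. 2.5 mm play each side, light friction.
- bin: Fixed open grey plastic bin, 110 (x) x 140 (y) x 45 mm high, wall 4 mm, open on top. Origin: underside centre on the table. Holds the stops side by side along y.
- mouse: Bystander: computer mouse on a red mat (100 x 58 x 30 mm), origin under its centre.
- mug: Bystander: white mug, 80 mm wide, 90 mm high, origin under its centre.
- acrylic_disc: Bystander: clear acrylic disc 100 mm across, 10 mm thick, origin under its centre.
- stop_a: Fence stop on the T-track, the one nearer the open end. Foot 40 (x, along the track) x 24 x 6 mm under the lips, neck 10 mm wide up to 16 mm, then a dark steel block 40 (x) x 26 (y) mm from 16 to 46 mm above the origin. Origin: underside of the foot, centre; x to the track's open end, z up. Grip the block across its 26 mm. 0.15 kg.
- stop_b: Fence stop on the T-track, the one nearer the closed end. Foot 40 (x, along the track) x 24 x 6 mm under the lips, neck 10 mm wide up to 16 mm, then a dark steel block 40 (x) x 26 (y) mm from 16 to 46 mm above the origin. Origin: underside of the foot, centre; x to the track's open end, z up. Grip the block across its 26 mm. 0.15 kg.
- small_spanner_tip (a point): Point of the small spanner on its x axis at the head end, 60 mm from its origin, at underside height.
- small_spanner_pocket (a point): Point on the floor of the small spanner's pocket where the small spanner's origin comes to lie when seated: y = -95 mm in the tray's frame, small spanner's head to tray -x.
- small_spanner_pocket_tip (a point): Point on the floor of the small spanner's pocket where the small spanner's tip point comes to lie when seated.
- scraper_tip (a point): Point of the scraper on its x axis at the head end, 75 mm from its origin, at underside height.
- scraper_pocket (a point): Point on the floor of the scraper's pocket where the scraper's origin comes to lie when seated: y = -39 mm in the tray's frame, scraper's head to tray +x.
- scraper_pocket_tip (a point): Point on the floor of the scraper's pocket where the scraper's tip point comes to lie when seated.
- big_spanner_tip (a point): Point of the big spanner on its x axis at the head end, 75 mm from its origin, at underside height.
- big_spanner_pocket (a point): Point on the floor of the big spanner's pocket where the big spanner's origin comes to lie when seated: y = 17 mm in the tray's frame, big spanner's head to tray -x.
- big_spanner_pocket_tip (a point): Point on the floor of the big spanner's pocket where the big spanner's tip point comes to lie when seated.
- caliper_tip (a point): Point of the caliper on its x axis at the head end, 75 mm from its origin, at underside height.
- caliper_pocket (a point): Point on the floor of the caliper's pocket where the caliper's origin comes to lie when seated: y = 73 mm in the tray's frame, caliper's head to tray +x.
- caliper_pocket_tip (a point): Point on the floor of the caliper's pocket where the caliper's tip point comes to lie when seated.
Not all that is in view belongs to the job. Leave any brown look-alike of the small_spanner alone. Leave any green look-alike of the caliper alone.

How it is judged (in metres and radians):
On the way, in this order (a step that is already met when the one before it is completed fails the run):
1. the stop nearer the open end is slid along the track until its foot is clear of the lips at the open end (x of stop_a in the frame of track above 0.063 m and z of stop_a in the frame of track below 0.009 m), for 0.1 s.
2. the stop nearer the closed end is slid likewise to the open end (x of stop_b in the frame of track above 0.063 m and z of stop_b in the frame of track below 0.009 m), for 0.1 s.
At the end, for the whole second after the job is handed in: Every tool present lies in its own pocket, its origin and its head-end point each within 7.5 mm of their seated places (pockets are 9 mm deep, so a tool resting on the insert does not count), and both stops lie inside the bin (origin within the bin's outline and below 60 mm); all at rest (distance between small_spanner and small_spanner_pocket below 0.0075 m and distance between small_spanner_tip and small_spanner_pocket_tip below 0.0075 m and linear speed of each of small_spanner, scraper, big_spanner, caliper, stop_a, stop_b below 0.02 m/s and distance between scraper and scraper_pocket below 0.0075 m and distance between scraper_tip and scraper_pocket_tip below 0.0075 m and distance between big_spanner and big_spanner_pocket below 0.0075 m and distance between big_spanner_tip and big_spanner_pocket_tip below 0.0075 m and distance between caliper and caliper_pocket below 0.0075 m and distance between caliper_tip and caliper_pocket_tip below 0.0075 m and x of stop_a in the frame of bin between -0.055 and 0.055 m and y of stop_a in the frame of bin between -0.07 and 0.07 m and z of each of stop_a, stop_b in the frame of bin below 0.06 m and x of stop_b in the frame of bin between -0.055 and 0.055 m and y of stop_b in the frame of bin between -0.07 and 0.07 m); the robot touches nothing.
It fails at once if the mouse is shifted by more than 30 mm (distance of mouse from where it was at the start of the episode above 0.03 m).
It fails at once if the mug is shifted by more than 30 mm (distance of mug from where it was at the start of the episode above 0.03 m).
It fails at once if the acrylic disc is shifted by more than 30 mm (distance of acrylic_disc from where it was at the start of the episode above 0.03 m).
Of small_spanner, scraper, big_spanner, caliper only 3 to 4 are there at a start; the rules pass over those that are not, and their reading is None.
At some moment in a run one of small_spanner, scraper, big_spanner, caliper may be knocked a few centimetres aside while the robot is not near it.
Once in a run the grip may slacken for a moment while it holds something.
It also fails if it takes over 200 s, if anything falls off the work surface, if the arm or the gripper's body presses on something with over 40 N, if the wrist force passes 120 N, or if a joint passes its speed limit or range.

## Robot

A 6-joint arm with a two-finger parallel gripper is mounted at the origin on the work surface. World frame = base frame: x ahead of the robot, y to its left, z up, the work surface at z = 0. Lengths are in mm, angles in degrees, forces in N, time in s.
With the tool pointing down it reaches from about 150 to 775 mm from the base axis. Payload 6.1 kg.
Tool frame: the origin (TCP) lies on the centre line of the jaws, within the pads' length; the fingertips stand 8 mm ahead of it and the grasp point (between the pads) lies 11 mm behind it; z points along the fingers, y is the line along which they close (so a half turn about z gives the same grasp; the last joint's range is limited). The gripper opens to 85 mm and grips with 20 to 120 N. Pads are 22 mm wide; open, the fingers measure 114 mm over their backs; the gripper's body (76 mm by 85 mm) begins 54 mm behind the grasp point. The pads swing forward as they close: fully open they stand 13 mm farther back than shut.
Start: joints at [71.391, 7.208, -2.269, 80.523, 0, 90], TCP at [167.531, 497.536, 208.995] pointing down, gripper open.
Joint ranges: [-155.77, 155.77], [-54.66, 111.73], [-72.52, 77.12], [-102.08, 115.82], [-83.92, 84.16], [-180, 180]. Speed limits (degrees/s): [136.94, 136.94, 172.46, 180, 180, 180].

## Interface

Orientations are given as a 3x3 rotation matrix whose columns are the frame's x, y, z axes.
In Python, from plant import ctrl, viewer, ticket gives the robot as it stands.
- The arm moves only by the tool play_rows, never from a script. Its argument "series" is a list that holds one entry, the list of rows, each a list of 6 numbers: the shift along the tool's x, y, z in mm, then the turn, a rotation vector about the tool's x, y, z in degrees. A call has 1 to 8 rows; each row is the pose to reach, as a shift and turn from the pose commanded when the call began, along the tool's axes at that moment; what a row does not reach only later rows make up. A row lasts 1/8 s, in which the tool goes at most 62.5 mm and 10.7 degrees, less where a joint would pass 70% of its speed; a pose out of reach is approached as far as the arm can. A call with a gripper value outside its range is refused whole. "grip" is the opening, from 0 (shut) to 1 (fully open), set as the call begins (left out, the last holds). The fingers move at their own pace and stop on an object; the grip force is fixed at half the most. Time passes only in rows, so rows that repeat a pose let the fingers close. It gives the time, the measured TCP pose, the force, the opening and the grip force at its end, in the units of the state.
- ctrl.sense(): the state, without advancing time (a new reading comes with each control period).
- viewer.grab_frame(name): name is "scene" or "top" or "wrist"; returns a dict with "pixels" (420x560x3 uint8, red, green, blue), "z_map" (420x560 float32, mm along the optical axis (not along the pixel's ray), 0 where there is no reading), "fov_y" (degrees; the focal length in pixels is half the picture's height over the tangent of half this angle, whatever the lens; pixels are square), "cx", "cy" (the principal point, pixels), "xyz" and "attitude" of the camera in the world; the wrist camera has in their place "T_tool_cam" (4x4, takes a point from camera to tool coordinates, whose origin is the TCP and whose axes are the flange's). Camera axes: x right, y down, z forward; pixel columns grow to the right and rows downward; lengths in mm; the calibration is good to about 2 mm. A picture is of the moment at which its call begins: read the wrist's pose just before it.
- ticket.finish_job(): hands the job in; it is judged then, once.
The state is a dict: "clock": time; "q": joint angles; "joint_vel": joint speeds; "joint_efforts": joint torques, N m; "eef_pos": TCP position; "ee_rot": TCP orientation; "wrist_force": force on the tool from outside, world axes, zero at the start; "ft_torque": the same for the moment, N m; "width": finger opening in mm; "finger_force": force on a finger pad.
Only numpy, scipy, OpenCV 4.12 (cv2) and the standard library are available. Lean on these libraries where they do the work, as an engineer would, in place of code of your own. Each camera call takes 0.05 s, during which the arm holds its last target. There are 200 camera calls.

## Working session

There is one attempt and no reset: what is moved stays moved. The work goes in short steps, Python scripts to look and compute and a tool call to move; the robot and the scene stay as the last step left them, time stands still between calls to the robot, and variables do not carry over. Pictures are saved under pics/ and viewed, at most 14 in all, crops included, and the job is handed in when it is done.

Besides the shell and the picture viewer there is one more tool, called after "Emit:" in YAML: its name, and indented under it one key for each argument. play_rows: Moves the arm, as the interface text tells. Its arguments: {"type":"object","properties":{"series":{"type":"array"},"grip":{"type":"number"}},"required":["series"]}

```bash
mkdir -p pics; ls; cat > h.py <<'E'
import numpy as np, cv2
from plant import ctrl, viewer, ticket
def grab(name, save=None):
    s=ctrl.sense(); f=viewer.grab_frame(name)
    if name=="wrist":
        T=np.eye(4);T[:3,:3]=np.array(s["ee_rot"]).reshape(3,3);T[:3,3]=s["eef_pos"]
        C=T@np.array(f["T_tool_cam"])
    else:
        C=np.eye(4);C[:3,:3]=np.array(f["attitude"]).reshape(3,3);C[:3,3]=f["xyz"]
    f["C"]=C; f["f"]=f["pixels"].shape[0]/2/np.tan(np.radians(f["fov_y"])/2)
    np.savez("last_%s.npz"%name,pixels=f["pixels"],z=f["z_map"],C=C,f=f["f"],cx=f["cx"],cy=f["cy"])
    if save: cv2.imwrite("pics/"+save,f["pixels"][:,:,::-1])
    return f
def load(name):
    d=np.load("last_%s.npz"%name); return dict(pixels=d["pixels"],z_map=d["z"],C=d["C"],f=float(d["f"]),cx=float(d["cx"]),cy=float(d["cy"]))
def ray(f,u,v,h):
    "pixel -> world point on plane z=h"
    d=f["C"][:3,:3]@np.array([(u-f["cx"])/f["f"],(v-f["cy"])/f["f"],1]); o=f["C"][:3,3]
    return o+d*(h-o[2])/d[2]
def cloud(f):
    z=f["z_map"];v,u=np.mgrid[:z.shape[0],:z.shape[1]]
    P=np.stack([(u-f["cx"])/f["f"]*z,(v-f["cy"])/f["f"]*z,z],-1)
    P=P@f["C"][:3,:3].T+f["C"][:3,3]; P[z<=0]=np.nan; return P
E
python3 - <<'E'
from h import *
for n in("scene","top"):
    f=grab(n,n+"1.png"); print(n,f["C"].round(3).tolist(),f["f"],f["cx"],f["cy"])
print(ctrl.sense())
E
```

```text
pics
scene [[-0.153, 0.618, -0.771, 1360.972], [0.988, 0.082, -0.131, 74.634], [-0.017, -0.782, -0.623, 709.831], [0.0, 0.0, 0.0, 1.0]] 397.71673594692396 282.80268319461925 199.88614311352495
top [[0.005, -0.992, 0.128, 340.414], [-1.0, -0.008, -0.02, -34.319], [0.021, -0.128, -0.992, 1412.465], [0.0, 0.0, 0.0, 1.0]] 443.6949161152999 276.4667149990951 208.5458318295019
{'clock': 0.1, 'q': array([ 7.13918913e+01,  7.23802199e+00, -2.32126468e+00,  8.05223848e+01,
        1.36829731e-03,  8.99995498e+01]), 'joint_vel': array([ 0.04167892, -0.0623906 ,  0.16997993, -0.00830111, -0.11089503,
       -0.041885  ]), 'joint_efforts': array([-7.12137899e-04, -4.36906600e+01,  3.53605270e+01,  1.37057318e-02,
       -3.78650498e-05,  1.50190652e-05]), 'eef_pos': array([167.39096783, 497.18322193, 208.29927949]), 'ee_rot': array([[-9.47725757e-01,  3.19085666e-01, -4.77480189e-04],
       [ 3.19086023e-01,  9.47724805e-01, -1.34329867e-03],
       [ 2.38924694e-05, -1.42543600e-03, -9.99998984e-01]]), 'wrist_force': array([-0.14167696, -0.31951264,  0.318199  ]), 'ft_torque': array([-0.03096844,  0.04750301, -0.02065677]), 'finger_force': 0.0, 'width': 85.44245961425615}
```

View pics/scene1.png

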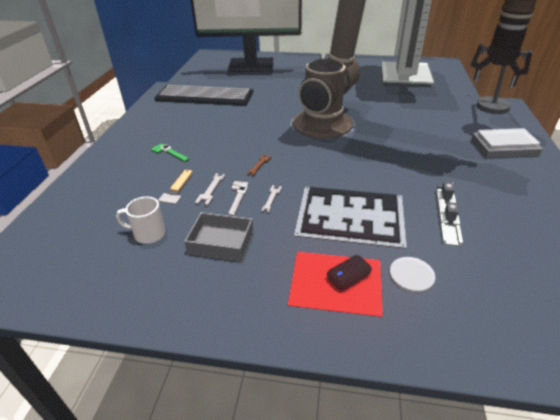

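View pics/top1.png

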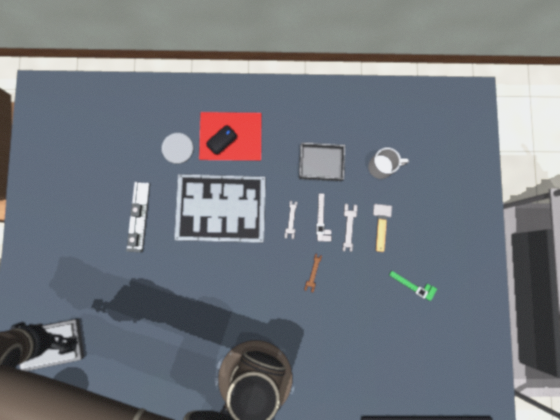

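Both views show the track at the left of the top picture (139,216) with its stops at (136,210) and (132,238). The tray is at (220,208) and the bin at (322,162). The tools are the small spanner (292,220), caliper (322,217), big spanner (350,228) and scraper (381,228). The brown (314,272) and green (413,286) look-alikes are to be left alone.

```bash
python3 - <<'E'
from h import *
f=load("top")
for n,u,v,h in [("trk top",140,184,17),("trk bot",137,249,17),("stopA",136,210,50),("stopB",132,238,50),("tray",220,208,15),("bin",322,162,45),("small",292,220,6),("cal",322,217,6),("big",350,228,6),("scr",381,228,8),("mug",385,162,90),("disc",177,148,10)]:
    print(n,ray(f,u,v,h).round())
im=cv2.resize(f["pixels"][165:260,120:400,::-1],None,fx=2.8,fy=2.8,interpolation=cv2.INTER_CUBIC);cv2.imwrite("pics/topc.png",im)
w=grab("wrist","w1.png"); print(np.array(w["T_tool_cam"]).round(3),w["f"],w["cx"],w["cy"])
E
```

```text
trk top [595. 371.  17.]
trk bot [390. 371.  17.]
stopA [508. 370.  50.]
stopB [422. 378.  50.]
tray [521. 116.  15.]
bin [ 666. -205.   45.]
small [ 485. -113.    6.]
cal [ 495. -209.    6.]
big [ 461. -298.    6.]
scr [ 461. -397.    8.]
mug [ 657. -393.   90.]
disc [716. 259.  10.]
[[-1.00000e-03 -9.48000e-01 -3.18000e-01  8.19270e+01]
 [ 1.00000e+00 -1.00000e-03  1.00000e-03 -2.84000e-01]
 [-1.00000e-03 -3.18000e-01  9.48000e-01 -1.64586e+02]
 [ 0.00000e+00  0.00000e+00  0.00000e+00  1.00000e+00]] 325.3849989392493 281.1153169430491 209.73266175018742
```

View pics/w1.png

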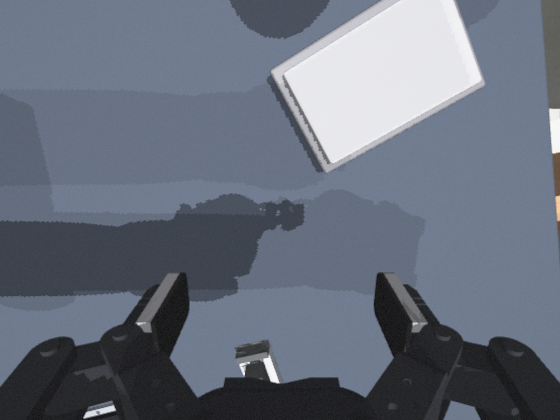

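```bash
cat >> h.py <<'E'
def go(x,y,z,yaw):
    "shift/turn in tool axes from measured pose to the down-pointing pose with tool x at yaw"
    from scipy.spatial.transform import Rotation as Ro
    s=ctrl.sense(); R=np.array(s["ee_rot"]).reshape(3,3); p=np.array(s["eef_pos"])
    c,sn=np.cos(np.radians(yaw)),np.sin(np.radians(yaw))
    D=np.array([[c,sn,0],[sn,-c,0],[0,0,-1.]])
    print("go",(R.T@(np.array([x,y,z])-p)).round(1),Ro.from_matrix(R.T@D).as_rotvec(degrees=True).round(1),"at",p.round(1),"t",round(s["clock"],1),"w",round(s["width"],1))
E
python3 -c "
from h import *
go(560,290,220,180)"
```

```text
go [-438.2  -71.1  -11.5] [ -0.1  -0.  -18.6] at [167.4 497.2 208.4] t 0.1 w 85.6
```

Emit:
play_rows:
  series:
    - [[-55, -9, -12, 0, 0, -3], [-110, -18, -12, 0, 0, -6], [-165, -27, -12, 0, 0, -9], [-220, -36, -12, 0, 0, -12], [-275, -45, -12, 0, 0, -15], [-330, -54, -12, 0, 0, -18.6], [-385, -62, -12, 0, 0, -18.6], [-438, -71, -12, 0, 0, -18.6]]

```text
clock: 1.15
eef_pos: [561.5, 289.3, 220.6]
ee_rot: [[-1.0, 0.0, -0.0], [0.0, 1.0, -0.0], [0.0, -0.0, -1.0]]
wrist_force: [-0.1, 1.0, 0.9]
width: 85.5
finger_force: 0.0
```

```bash
python3 -c "
from h import *
go(560,290,220,180); grab('wrist','w2.png')"
```

```text
go [1.5 0.7 0.6] [-0. -0. -0.] at [561.5 289.3 220.6] t 1.1 w 85.5
```

View pics/w2.png

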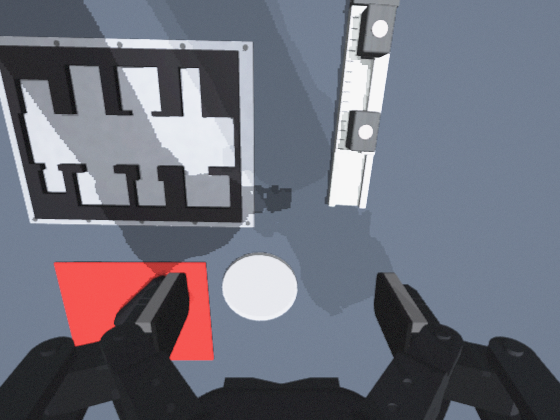

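The wrist picture shows the tray with plate corners near (0,38), (252,41), (248,226) and (32,221). The track's open end is at (348,207), which is world +x. Stop_a's block top is near (362,131) and stop_b's near (375,30).

```bash
python3 - <<'E'
from h import *
f=load("wrist"); P=cloud(f)
# rectified ortho-view at pocket-floor level for reading the outlines
a=f["pixels"][30:235,0:270,::-1]
cv2.imwrite("pics/trayc.png",cv2.resize(a,None,fx=2.9,fy=2.9,interpolation=cv2.INTER_CUBIC))
for n,r in (("tray",(120,40)),("ins",(10,190)),("table",(300,240)),("stopa",(362,120)),("stopb",(375,12)),("lip",(345,100)),("floor",(350,190))): print(n,P[r[1],r[0]].round(1))
# block tops by depth: z 44..56
m=((P[...,2]>42)&(P[...,2]<58)&(P[...,1]>330)).astype(np.uint8)
n,l,s,c=cv2.connectedComponentsWithStats(m)
for i in range(1,n):
    if s[i,4]>60:
        q=P[l==i]; r=cv2.minAreaRect(q[:,:2].astype(np.float32)); print(s[i,4],q.mean(0).round(1),r)
m=((P[...,2]>9)&(P[...,2]<30)&(P[...,1]>330)); q=P[m]; print("track",q.min(0),q.max(0)); print(cv2.minAreaRect(q[:,:2].astype(np.float32)))
m=((P[...,2]>12)&(P[...,2]<20)&(P[...,1]<280)&(P[...,1]>-40)&(P[...,0]<640)); q=P[m]; print("insert",cv2.minAreaRect(q[:,:2].astype(np.float32)), np.median(q[:,2]))
E
```

```text
tray [nan nan nan]
ins [582.3 -40.7   1.4]
table [ 6.499e+02  3.138e+02 -3.000e-01]
stopa [497.8 370.   50.3]
stopb [403.7 374.4  50. ]
lip [478.9 358.   17.5]
floor [582.4 373.1   3.5]
1451 [417.  379.1  49.4] ((416.65625, 380.0010681152344), (26.392072677612305, 40.60545349121094), 86.61749267578125)
1079 [508.2 373.5  49.5] ((508.8016357421875, 374.29266357421875), (26.309343338012695, 39.96273422241211), 85.91140747070312)
track [384.69092262 347.00609994   9.01673764] [601.21306473 404.01801582  29.95855696]
((493.0455017089844, 375.54364013671875), (44.71626281738281, 214.41290283203125), 86.47557830810547)
insert ((522.1646118164062, 117.33222961425781), (251.64442443847656, 190.63861083984375), 88.7943115234375) 14.341477478229535
```

View pics/trayc.png

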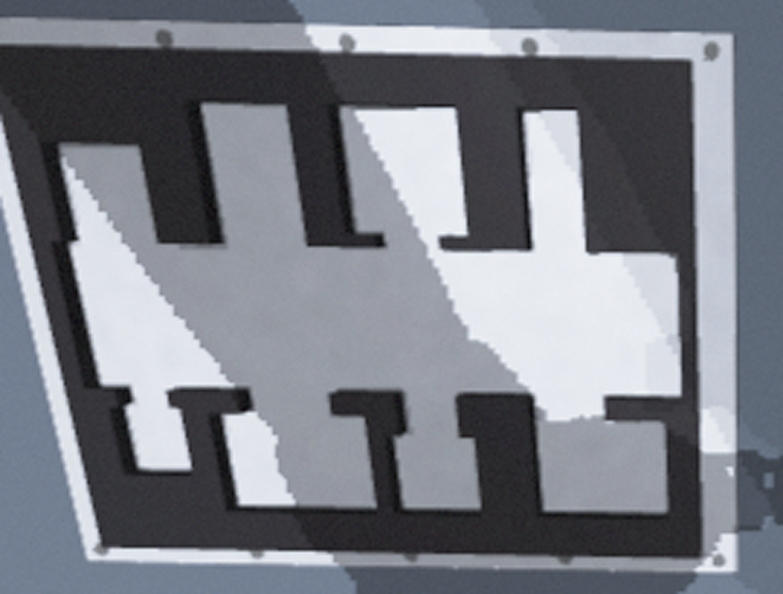

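```bash
python3 -c "
from h import *
go(508.8,374.3,130,176.5); go(508.8,374.3,31,176.5)"
```

```text
go [57.9 88.4 88.8] [-0.2  0.1  3.2] at [566.2 285.9 219.1] t 1.2 w 85.3
go [ 58.1  88.7 187.8] [-0.2  0.1  3.2] at [566.2 285.9 219.1] t 1.2 w 85.3
```

Emit:
play_rows:
  series:
    - [[18, 30, 30, 0, 0, 1], [36, 60, 60, 0, 0, 2], [51, 84, 90, 0, 0, 3.5], [51, 84, 105, 0, 0, 3.5], [51, 84, 110, 0, 0, 3.5], [51, 84, 110, 0, 0, 3.5], [51, 84, 110, 0, 0, 3.5]]

```text
clock: 2.08
eef_pos: [510.0, 374.2, 112.2]
ee_rot: [[-0.998, 0.062, 0.002], [0.062, 0.998, 0.001], [-0.001, 0.001, -1.0]]
wrist_force: [-0.5, -0.7, 0.1]
width: 85.5
finger_force: 0.0
```

```bash
python3 - <<'E'
from h import *
print(ctrl.sense()["joint_vel"].round(1))
f=grab("wrist"); P=cloud(f)
m=((P[...,2]>42)&(P[...,2]<58)&(P[...,1]>330)).astype(np.uint8)
n,l,s,c=cv2.connectedComponentsWithStats(m)
for i in range(1,n):
    if s[i,4]>200:
        q=P[l==i]; r=cv2.minAreaRect(q[:,:2].astype(np.float32)); print(s[i,4],q.mean(0).round(1),c[i],r)
go(508.8,374.3,31,176.5)
E
```

```text
[ 0.1 -0.   0.1  0.   0.1  0.1]
2562 [416.2 379.9  49.6] [280.57689305  80.725605  ] ((416.6336669921875, 379.86053466796875), (26.00441551208496, 39.0696907043457), 86.5196762084961)
1820 [507.1 374.4  49.4] [280.93626374 213.09835165] ((508.4587097167969, 374.27227783203125), (25.993762969970703, 39.81663513183594), 86.5457763671875)
go [ 1.2 -0.2 81.2] [ 0.1  0.1 -0.1] at [509.9 374.3 112.2] t 2.1 w 85.5
```

Emit:
play_rows:
  series:
    - [[1, 0, 30, 0, 0, 0], [1, 0, 60, 0, 0, 0], [1, 0, 80, 0, 0, 0], [1, 0, 80, 0, 0, 0]]

```text
clock: 2.62
eef_pos: [507.4, 373.7, 30.0]
ee_rot: [[-0.998, 0.062, -0.002], [0.062, 0.998, -0.001], [0.002, -0.002, -1.0]]
wrist_force: [-0.2, 0.7, 0.2]
width: 85.4
finger_force: 0.0
```

Emit:
play_rows:
  series:
    - [[0, 0, 0, 0, 0, 0], [0, 0, 0, 0, 0, 0], [0, 0, 0, 0, 0, 0], [0, 0, 0, 0, 0, 0], [0, 0, 0, 0, 0, 0], [0, 0, 0, 0, 0, 0]]
  grip: 0.15

```text
clock: 3.38
eef_pos: [508.0, 374.6, 31.0]
ee_rot: [[-0.998, 0.061, -0.0], [0.061, 0.998, 0.0], [0.0, 0.0, -1.0]]
wrist_force: [0.7, -0.1, -0.3]
width: 13.1
finger_force: 0.0
```

```bash
python3 - <<'E'
from h import *
w=grab("wrist"); f=grab("scene")
a=cv2.resize(w["pixels"],(520,390)); b=cv2.resize(f["pixels"][150:260,400:500],(273,300),interpolation=cv2.INTER_CUBIC)
c=np.zeros((390,800,3),np.uint8); c[:,:520]=a; c[:300,520:793]=b
cv2.imwrite("pics/m1.png",c[:,:,::-1])
E
```

```text
(no output)
```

View pics/m1.png

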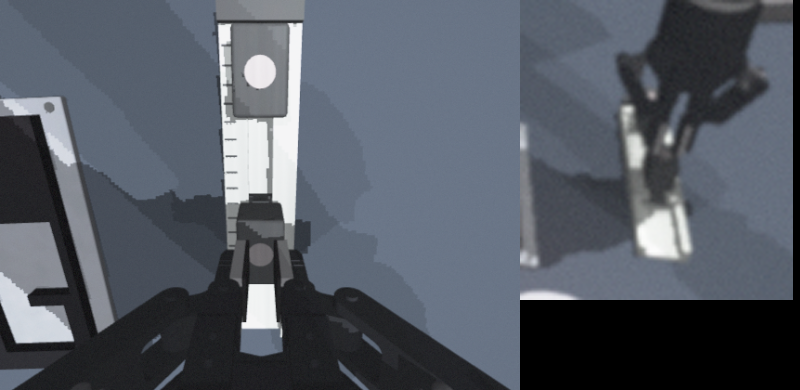

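The stop's block with its white dot, at (260,255), stands between the pads. But the opening reads 13 mm and the pad force 0, so I'll command the fingers fully shut and check again.

Emit:
play_rows:
  series:
    - [[0, 0, 0, 0, 0, 0], [0, 0, 0, 0, 0, 0], [0, 0, 0, 0, 0, 0], [0, 0, 0, 0, 0, 0]]
  grip: 0

```text
clock: 3.98
eef_pos: [508.0, 374.6, 31.0]
ee_rot: [[-0.998, 0.061, 0.0], [0.061, 0.998, 0.0], [-0.0, 0.0, -1.0]]
wrist_force: [-1.2, -0.4, 0.4]
width: 0.0
finger_force: 0.0
```

```bash
python3 - <<'E'
from h import *
s=ctrl.sense(); print(s["width"],s["finger_force"])
w=grab("wrist")
cv2.imwrite("pics/m2.png",cv2.resize(w["pixels"][180:420,150:420,::-1],None,fx=2.4,fy=2.4,interpolation=cv2.INTER_CUBIC))
P=cloud(w)
for r in range(215,330,8): print(r,[tuple(P[r,c].round(0)) for c in (248,264,281,298,312)])
E
```

```text
0.002682902777114075 0.0
215 [(np.float64(488.0), np.float64(356.0), np.float64(17.0)), (np.float64(488.0), np.float64(366.0), np.float64(18.0)), (np.float64(489.0), np.float64(376.0), np.float64(18.0)), (np.float64(490.0), np.float64(386.0), np.float64(15.0)), (np.float64(490.0), np.float64(394.0), np.float64(17.0))]
223 [(np.float64(493.0), np.float64(356.0), np.float64(17.0)), (np.float64(488.0), np.float64(366.0), np.float64(30.0)), (np.float64(489.0), np.float64(376.0), np.float64(30.0)), (np.float64(490.0), np.float64(385.0), np.float64(29.0)), (np.float64(495.0), np.float64(394.0), np.float64(17.0))]
231 [(np.float64(498.0), np.float64(356.0), np.float64(17.0)), (np.float64(488.0), np.float64(367.0), np.float64(42.0)), (np.float64(489.0), np.float64(376.0), np.float64(42.0)), (np.float64(489.0), np.float64(384.0), np.float64(43.0)), (np.float64(500.0), np.float64(393.0), np.float64(17.0))]
239 [(np.float64(503.0), np.float64(355.0), np.float64(16.0)), (np.float64(490.0), np.float64(367.0), np.float64(49.0)), (np.float64(490.0), np.float64(376.0), np.float64(49.0)), (np.float64
[... 2658 characters left out ...]
6.0), np.float64(381.0), np.float64(99.0)), (np.float64(496.0), np.float64(386.0), np.float64(100.0))]
319 [(np.float64(494.0), np.float64(364.0), np.float64(104.0)), (np.float64(496.0), np.float64(369.0), np.float64(103.0)), (np.float64(506.0), np.float64(375.0), np.float64(90.0)), (np.float64(496.0), np.float64(381.0), np.float64(104.0)), (np.float64(495.0), np.float64(385.0), np.float64(105.0))]
327 [(np.float64(495.0), np.float64(364.0), np.float64(107.0)), (np.float64(495.0), np.float64(370.0), np.float64(108.0)), (np.float64(509.0), np.float64(374.0), np.float64(91.0)), (np.float64(495.0), np.float64(381.0), np.float64(109.0)), (np.float64(497.0), np.float64(385.0), np.float64(107.0))]
```

View pics/m2.png

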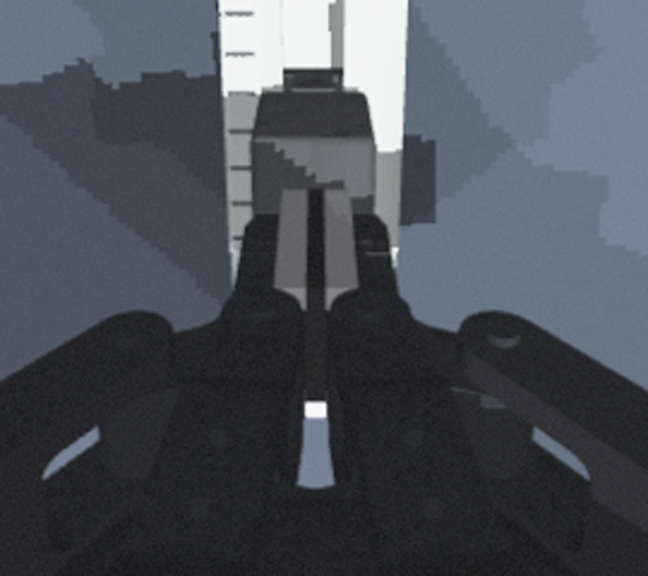

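The picture and depth show the shut fingers hanging above the block top, with tips at z about 57 rather than 23. So the tips appear to sit about 26 mm behind the TCP, not 8 mm ahead of it. I'll check this by touching the block top gently with the shut fingers.

Emit:
play_rows:
  series:
    - [[0, 0, 2, 0, 0, 0], [0, 0, 4, 0, 0, 0], [0, 0, 4, 0, 0, 0]]

```text
clock: 4.4
eef_pos: [508.0, 374.6, 27.8]
ee_rot: [[-0.998, 0.061, 0.001], [0.061, 0.998, 0.0], [-0.001, 0.0, -1.0]]
wrist_force: [-2.1, -1.1, 6.0]
width: -0.1
finger_force: 2.7
```

Emit:
play_rows:
  series:
    - [[0, 0, 1.5, 0, 0, 0], [0, 0, 3, 0, 0, 0], [0, 0, 3, 0, 0, 0]]

```text
clock: 4.78
eef_pos: [508.4, 375.1, 27.7]
ee_rot: [[-0.998, 0.061, 0.002], [0.061, 0.998, 0.002], [-0.002, 0.002, -1.0]]
wrist_force: [-6.5, -3.6, 21.0]
width: -0.1
finger_force: 10.6
```

Emit:
play_rows:
  series:
    - [[0, 0, 1, 0, 0, 0], [0, 0, 2, 0, 0, 0], [0, 0, 2, 0, 0, 0]]

```text
clock: 5.15
eef_pos: [508.6, 375.4, 27.7]
ee_rot: [[-0.998, 0.061, 0.004], [0.061, 0.998, 0.004], [-0.004, 0.004, -1.0]]
wrist_force: [-10.5, -6.1, 31.7]
width: -0.6
finger_force: 15.9
```

Contact came at TCP z = 27.8, with 32 N on the block top at z = 50. So the tips really stand 22 mm behind the reported TCP, a 30 mm z offset from the text. I'll use this: the grasp point is 41 mm behind the TCP.

Emit:
play_rows:
  series:
    - [[0, 0, -15, 0, 0, 0], [0, 0, -30, 0, 0, 0], [0, 0, -30, 0, 0, 0], [0, 0, -30, 0, 0, 0], [0, 0, -30, 0, 0, 0], [0, 0, -30, 0, 0, 0], [0, 0, -30, 0, 0, 0]]
  grip: 1

```text
clock: 6.02
eef_pos: [507.9, 374.4, 51.6]
ee_rot: [[-0.998, 0.061, -0.0], [0.061, 0.998, -0.0], [0.0, -0.0, -1.0]]
wrist_force: [0.5, 0.6, 0.2]
width: 85.6
finger_force: 0.0
```

Emit:
play_rows:
  series:
    - [[0, 0, 25, 0, 0, 0], [0, 0, 45, 0, 0, 0], [0, 0, 51, 0, 0, 0], [0, 0, 51, 0, 0, 0]]

```text
clock: 6.52
eef_pos: [507.8, 374.4, 0.9]
ee_rot: [[-0.998, 0.061, -0.0], [0.061, 0.998, -0.0], [0.0, -0.0, -1.0]]
wrist_force: [-0.5, 0.1, -0.1]
width: 85.4
finger_force: 0.0
```

Emit:
play_rows:
  series:
    - [[0, 0, 0, 0, 0, 0], [0, 0, 0, 0, 0, 0], [0, 0, 0, 0, 0, 0], [0, 0, 0, 0, 0, 0], [0, 0, 0, 0, 0, 0], [0, 0, 0, 0, 0, 0]]
  grip: 0

```text
clock: 7.28
eef_pos: [508.4, 374.8, 1.6]
ee_rot: [[-0.998, 0.061, 0.001], [0.061, 0.998, 0.001], [-0.001, 0.001, -1.0]]
wrist_force: [-0.7, 0.8, 5.7]
width: 24.7
finger_force: 60.2
```

Emit:
play_rows:
  series:
    - [[-6, 0, 0, 0, 0, 0], [-18, 0, 0, 0, 0, 0], [-30, 0, 0, 0, 0, 0], [-42, 0, 0, 0, 0, 0], [-54, 0, 0, 0, 0, 0], [-64, 0, 0, 0, 0, 0], [-66, 0, 0, 0, 0, 0], [-66, 0, 0, 0, 0, 0]]

```text
clock: 8.28
eef_pos: [573.4, 371.0, 1.6]
ee_rot: [[-0.998, 0.061, -0.001], [0.061, 0.998, 0.001], [0.001, 0.001, -1.0]]
wrist_force: [-3.4, 0.6, 7.1]
width: 25.0
finger_force: 60.8
```

Emit:
play_rows:
  series:
    - [[0, 0, 0, 0, 0, 0], [0, 0, 0, 0, 0, 0], [0, 0, 0, 0, 0, 0]]

```text
clock: 8.65
eef_pos: [573.4, 371.0, 1.6]
ee_rot: [[-0.998, 0.061, -0.001], [0.061, 0.998, 0.001], [0.001, 0.001, -1.0]]
wrist_force: [-3.0, 0.6, 7.2]
width: 25.2
finger_force: 60.8
```

```bash
python3 - <<'E'
from h import *
f=grab("wrist"); P=cloud(f)
go(508.8,374.3,1,176.5)
q=P[(P[...,2]>42)&(P[...,2]<56)&(P[...,1]>330)]; print(q[q[:,0]>480].min(0) if (q[:,0]>480).any() else 0)
q=P[(abs(P[...,1]-376)<30)&(P[...,0]>380)&(P[...,2]>19)&(P[...,2]<30)&(P[...,0]<405)]; print("endblock",q.min(0),q.max(0))
f=load("top"); P=cloud(f)
m=(P[...,2]>30)&(P[...,2]<60)&(abs(P[...,0]-666)<100)&(abs(P[...,1]+205)<100)
print("bin",cv2.minAreaRect(P[m][:,:2].astype(np.float32)))
E
```

```text
go [64.7 -0.6  0.6] [ 0. -0.  0.] at [573.4 370.9   1.6] t 8.7 w 25.2
[552.98545975 345.20462901  42.00231868]Traceback (most recent call last):
  File "<stdin>", line 5, in <module>
    return umr_minimum(a, axis, None, out, keepdims, initial, where)
ValueError: zero-size array to reduction operation minimum which has no identity
```

Emit:
play_rows:
  series:
    - [[0, 0, -8, 0, 0, 0], [0, 0, -25, 0, 0, 0], [0, 0, -50, 0, 0, 0], [0, 0, -80, 0, 0, 0], [0, 0, -110, 0, 0, 0], [0, 0, -120, 0, 0, 0], [0, 0, -120, 0, 0, 0]]

```text
clock: 9.57
eef_pos: [574.2, 370.7, 121.6]
ee_rot: [[-0.998, 0.061, 0.001], [0.061, 0.998, 0.001], [-0.001, 0.001, -1.0]]
wrist_force: [0.4, -0.5, -1.8]
width: 24.9
finger_force: 59.6
```

```bash
python3 - <<'E'
from h import *
f=load("top"); P=cloud(f)
for lo,hi in((20,60),(-3,20)):
    m=(P[...,2]>lo)&(P[...,2]<hi)&(abs(P[...,0]-660)<75)&(abs(P[...,1]+205)<90)
    print("bin",m.sum(),cv2.minAreaRect(P[m][:,:2].astype(np.float32)) if m.sum()>5 else 0, np.nanmedian(P[m][:,2]))
print(P[162,322],P[144,322],P[180,322])
hsv=cv2.cvtColor(f["pixels"],cv2.COLOR_RGB2GRAY); print(hsv[135:190:2,322], hsv[162,292:352:2])
go(600,-170,120,180)
E
```

```text
bin 392 ((671.1860961914062, -205.23828125), (140.95436096191406, 111.66681671142578), 88.04082489013672) 41.04121698647157
bin 2013 ((660.2918701171875, -205.317138671875), (149.30084228515625, 179.19078063964844), 0.08461152017116547) 3.5200252400236423
[ 676.87816739 -211.08373202   -1.60215385] [ 724.02948427 -205.66378482   45.58800581] [ 616.6822849  -210.31457025    0.63455305]
[105 106 107 107 123 105  90 154 164 166 166 166 168 166 167 167 168 167
 168 168 162 126  74 100 107 107 108 107] [106 107 104  94 114 135 165 167 166 166 168 168 166 167 166 166 166 166
 165 168 166 164 167 166 140  92 116 107 106 106]
go [ -58.9 -538.1    1.3] [ 0.   0.1 -3.5] at [574.2 370.7 121.6] t 9.6 w 24.9
```

```bash
python3 - <<'E'
from h import *
go(672,-177,121.6,178)
E
```

```text
go [-1.311e+02 -5.406e+02 -3.000e-01] [ 0.   0.1 -1.5] at [574.2 370.7 121.6] t 9.6 w 24.9
```

Emit:
play_rows:
  series:
    - [[-6, -25, 0, 0, 0, 0], [-17, -70, 0, 0, 0, 0], [-29, -120, 0, 0, 0, 0], [-41, -170, 0, 0, 0, -0.5], [-53, -220, 0, 0, 0, -0.5], [-65, -270, 0, 0, 0, -1], [-78, -320, 0, 0, 0, -1], [-90, -370, 0, 0, 0, -1.5]]

```text
clock: 10.58
eef_pos: [640.0, -7.2, 119.5]
ee_rot: [[-0.999, 0.036, -0.002], [0.036, 0.999, -0.0], [0.002, -0.0, -1.0]]
wrist_force: [-0.2, 0.3, -1.2]
width: 25.0
finger_force: 59.6
```

Emit:
play_rows:
  series:
    - [[-12, -50, 0, 0, 0, 0], [-24, -100, 0, 0, 0, 0], [-34, -140, 0, 0, 0, 0], [-40, -164, 0, 0, 0, 0], [-41, -170, 0, 0, 0, 0], [-41, -170, 0, 0, 0, 0], [-41, -170, 0, 0, 0, 0], [-41, -170, 0, 0, 0, 0]]

```text
clock: 11.58
eef_pos: [676.1, -174.3, 121.3]
ee_rot: [[-0.999, 0.033, 0.0], [0.033, 0.999, 0.0], [-0.0, 0.0, -1.0]]
wrist_force: [0.0, -0.3, -2.0]
width: 25.3
finger_force: 59.6
```

```bash
python3 - <<'E'
from h import *
go(672,-177,5,178)
f=grab("wrist","w5.png"); P=cloud(f)
m=(P[...,2]>30)&(P[...,2]<60)&(abs(P[...,0]-660)<85)&(abs(P[...,1]+205)<90)&(f["z_map"]>190)
print(m.sum(),P[m].min(0),P[m].max(0))
E
```

```text
go [  4.   -2.8 116.3] [0.  0.  0.1] at [ 676.1 -174.3  121.3] t 11.6 w 25.3
4606 [ 612.85059527 -276.70988493   30.00421533] [ 727.79058172 -132.81274377   46.67672209]
```

View pics/w5.png

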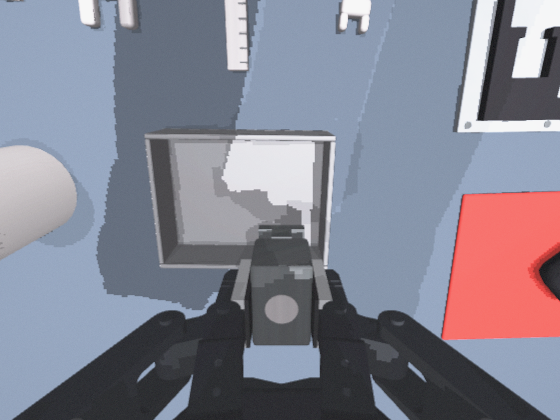

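The bin shows at (150–333, 132–267), as measured, with the held stop over it at (281,290).

Emit:
play_rows:
  series:
    - [[4, -3, 30, 0, 0, 0], [4, -3, 60, 0, 0, 0], [4, -3, 90, 0, 0, 0], [4, -3, 108, 0, 0, 0], [4, -3, 116, 0, 0, 0], [4, -3, 116, 0, 0, 0]]

```text
clock: 12.38
eef_pos: [672.1, -178.4, 5.2]
ee_rot: [[-0.999, 0.035, 0.0], [0.035, 0.999, 0.0], [-0.0, 0.0, -1.0]]
wrist_force: [-0.3, 0.3, -1.3]
width: 24.4
finger_force: 59.6
```

Emit:
play_rows:
  series:
    - [[0, 0, 0, 0, 0, 0], [0, 0, 0, 0, 0, 0], [0, 0, 0, 0, 0, 0], [0, 0, 0, 0, 0, 0], [0, 0, -30, 0, 0, 0], [0, 0, -80, 0, 0, 0], [0, 0, -120, 0, 0, 0], [0, 0, -120, 0, 0, 0]]
  grip: 0.42

```text
clock: 13.38
eef_pos: [674.1, -179.1, 129.6]
ee_rot: [[-0.999, 0.035, 0.007], [0.035, 0.999, -0.002], [-0.007, -0.002, -1.0]]
wrist_force: [-0.1, -0.7, -0.6]
width: 35.9
finger_force: 0.0
```

```bash
python3 - <<'E'
from h import *
go(670,-205,200,178)
go(416.6,380,120,176.5)
E
```

```text
go [  2.6 -26.1 -70.3] [-0.1  0.4 -0. ] at [ 674.1 -179.1  129.6] t 13.4 w 35.9
go [277.  549.7   6.7] [-0.1  0.4  1.5] at [ 674.1 -179.1  129.6] t 13.4 w 35.9
```

Emit:
play_rows:
  series:
    - [[15, 30, 0, 0, 0, 0], [42, 84, 0, 0, 0, 0], [68, 136, 0, 0, 0, 0.5], [94, 188, 0, 0, 0, 0.5], [120, 240, 0, 0, 0, 1], [146, 292, 0, 0, 0, 1], [172, 344, 0, 0, 0, 1.5], [198, 396, 0, 0, 0, 1.5]]
  grip: 1

```text
clock: 14.38
eef_pos: [486.5, 225.5, 124.0]
ee_rot: [[-0.998, 0.062, -0.001], [0.062, 0.998, -0.0], [0.001, -0.0, -1.0]]
wrist_force: [1.4, 0.8, -0.9]
width: 85.3
finger_force: 0.0
```

Emit:
play_rows:
  series:
    - [[26, 50, 0, 0, 0, 0], [48, 95, 5, 0, 0, 0], [66, 130, 10, 0, 0, 0], [77, 151, 20, 0, 0, 0], [77, 151, 25, 0, 0, 0], [77, 151, 25, 0, 0, 0], [77, 151, 25, 0, 0, 0], [77, 151, 25, 0, 0, 0]]

```text
clock: 15.38
eef_pos: [420.9, 379.0, 100.4]
ee_rot: [[-0.998, 0.063, 0.0], [0.063, 0.998, 0.0], [-0.0, 0.0, -1.0]]
wrist_force: [0.3, -0.3, -0.1]
width: 85.5
finger_force: 0.0
```

```bash
python3 - <<'E'
from h import *
go(416.6,380,1,176.5); print(ctrl.sense()["joint_vel"].round(1))
E
```

```text
go [ 4.4  0.7 99.4] [ 0.   0.  -0.1] at [420.9 379.  100.4] t 15.4 w 85.5
[ 0.2 -0.   0.1  0.1  0.1 -0. ]
```

Emit:
play_rows:
  series:
    - [[3, 1, 35, 0, 0, 0], [3, 1, 70, 0, 0, 0], [3, 1, 92, 0, 0, 0], [3, 1, 99, 0, 0, 0], [3, 1, 99, 0, 0, 0]]

```text
clock: 16.0
eef_pos: [417.7, 380.7, 1.3]
ee_rot: [[-0.998, 0.062, 0.0], [0.062, 0.998, 0.0], [-0.0, 0.0, -1.0]]
wrist_force: [-0.4, 0.4, 0.9]
width: 85.2
finger_force: 0.0
```

Emit:
play_rows:
  series:
    - [[0, 0, 0, 0, 0, 0], [0, 0, 0, 0, 0, 0], [0, 0, 0, 0, 0, 0], [0, 0, 0, 0, 0, 0], [0, 0, 0, 0, 0, 0], [0, 0, 0, 0, 0, 0]]
  grip: 0

```text
clock: 16.75
eef_pos: [417.8, 381.1, 1.7]
ee_rot: [[-0.998, 0.061, 0.001], [0.061, 0.998, 0.001], [-0.001, 0.001, -1.0]]
wrist_force: [0.3, -0.7, 5.8]
width: 25.0
finger_force: 60.3
```

Emit:
play_rows:
  series:
    - [[-8, 0, 0, 0, 0, 0], [-22, 0, 0, 0, 0, 0], [-36, 0, 0, 0, 0, 0], [-50, 0, 0, 0, 0, 0], [-64, 0, 0, 0, 0, 0], [-78, 0, 0, 0, 0, 0], [-92, 0, 0, 0, 0, 0], [-92, 0, 0, 0, 0, 0]]

```text
clock: 17.75
eef_pos: [510.5, 375.6, 1.7]
ee_rot: [[-0.998, 0.062, 0.002], [0.062, 0.998, 0.001], [-0.001, 0.001, -1.0]]
wrist_force: [2.0, 0.2, 4.6]
width: 25.0
finger_force: 60.4
```

Emit:
play_rows:
  series:
    - [[-12, 0, 0, 0, 0, 0], [-26, 0, 0, 0, 0, 0], [-40, 0, 0, 0, 0, 0], [-54, 0, 0, 0, 0, 0], [-65, 0, 0, 0, 0, 0], [-65, 0, 0, 0, 0, 0], [-65, 0, 0, 0, 0, 0], [-65, 0, 0, 0, 0, 0]]

```text
clock: 18.75
eef_pos: [575.0, 371.6, 1.7]
ee_rot: [[-0.998, 0.061, 0.002], [0.061, 0.998, 0.001], [-0.002, 0.001, -1.0]]
wrist_force: [1.6, 0.9, 5.4]
width: 25.4
finger_force: 60.5
```

Emit:
play_rows:
  series:
    - [[0, 0, -8, 0, 0, 0], [0, 0, -25, 0, 0, 0], [0, 0, -50, 0, 0, 0], [0, 0, -80, 0, 0, 0], [0, 0, -110, 0, 0, 0], [0, 0, -120, 0, 0, 0], [0, 0, -120, 0, 0, 0]]

```text
clock: 19.62
eef_pos: [574.3, 371.4, 121.5]
ee_rot: [[-0.998, 0.061, 0.001], [0.061, 0.998, 0.001], [-0.001, 0.001, -1.0]]
wrist_force: [-0.8, 0.8, -1.6]
width: 25.5
finger_force: 59.7
```

```bash
python3 - <<'E'
from h import *
f=grab("wrist"); P=cloud(f)
q=P[(P[...,2]>150)&(P[...,2]<180)&(P[...,0]>540)&(P[...,0]<600)]; print(q.min(0),np.median(q,0),q.max(0))
go(671,-233,121.6,178)
E
```

```text
[552.27245829 345.74258259 150.00489973] [565.55518775 371.70053849 169.28218695] [593.8414153  397.93431679 179.99822649]
go [-133.9 -597.    -1.1] [-0.  -0.  -1.5] at [573.9 371.  120.3] t 19.7 w 24.7
```

Emit:
play_rows:
  series:
    - [[-6, -25, 0, 0, 0, 0], [-17, -75, 0, 0, 0, 0], [-29, -128, 0, 0, 0, 0], [-41, -181, 0, 0, 0, -0.5], [-53, -234, 0, 0, 0, -0.5], [-65, -287, 0, 0, 0, -1], [-77, -340, 0, 0, 0, -1], [-89, -393, 0, 0, 0, -1.5]]

```text
clock: 20.68
eef_pos: [637.8, -29.4, 119.7]
ee_rot: [[-0.999, 0.036, -0.002], [0.036, 0.999, -0.0], [0.002, -0.0, -1.0]]
wrist_force: [0.3, 0.1, -1.4]
width: 24.9
finger_force: 59.7
```

Emit:
play_rows:
  series:
    - [[-13, -54, 0, 0, 0, 0], [-25, -106, 0, 0, 0, 0], [-35, -155, 0, 0, 0, 0], [-43, -190, 0, 0, 0, 0], [-46, -203, 0, 0, 0, 0], [-46, -203, 0, 0, 0, 0], [-46, -203, 0, 0, 0, 0], [-46, -203, 0, 0, 0, 0]]

```text
clock: 21.68
eef_pos: [677.8, -229.6, 121.3]
ee_rot: [[-0.999, 0.033, 0.0], [0.033, 0.999, 0.0], [-0.0, 0.0, -1.0]]
wrist_force: [0.2, 0.4, -1.5]
width: 24.9
finger_force: 59.7
```

```bash
python3 - <<'E'
from h import *
f=grab("wrist","w6.png");P=cloud(f)
m=(P[...,2]>40)&(P[...,2]<60)&(abs(P[...,0]-670)<45)&(abs(P[...,1]+205)<58)
print(m.sum(),P[m].min(0),P[m].max(0))
go(671,-234,5,178)
E
```

```text
1807 [ 652.67528664 -191.97783214   40.03731588] [ 692.58243002 -164.62911193   52.24619754]
go [  6.7  -4.5 116.3] [0.  0.  0.1] at [ 677.8 -229.7  121.3] t 21.7 w 25.0
```

Emit:
play_rows:
  series:
    - [[6, -5, 30, 0, 0, 0], [6, -5, 60, 0, 0, 0], [6, -5, 90, 0, 0, 0], [6, -5, 108, 0, 0, 0], [6, -5, 116, 0, 0, 0], [6, -5, 116, 0, 0, 0]]

```text
clock: 22.48
eef_pos: [671.7, -235.6, 5.2]
ee_rot: [[-0.999, 0.035, 0.0], [0.035, 0.999, -0.0], [-0.0, -0.0, -1.0]]
wrist_force: [0.1, 0.6, -1.6]
width: 25.0
finger_force: 59.6
```

Emit:
play_rows:
  series:
    - [[0, 0, 0, 0, 0, 0], [0, 0, 0, 0, 0, 0], [0, 0, 0, 0, 0, 0], [0, 0, 0, 0, 0, 0], [0, 0, -30, 0, 0, 0], [0, 0, -80, 0, 0, 0], [0, 0, -130, 0, 0, 0], [0, 0, -160, 0, 0, 0]]
  grip: 0.42

```text
clock: 23.48
eef_pos: [672.3, -236.1, 168.4]
ee_rot: [[-0.999, 0.035, 0.003], [0.035, 0.999, -0.001], [-0.003, -0.001, -1.0]]
wrist_force: [0.5, 0.2, -0.2]
width: 36.1
finger_force: 0.0
```

```bash
python3 - <<'E'
from h import *
go(560,-255,215,180)
E
```

```text
go [111.4 -22.9 -47. ] [-0.1  0.2 -2. ] at [ 672.3 -236.1  168.4] t 23.5 w 36.1
```

Emit:
play_rows:
  series:
    - [[25, -5, -15, 0, 0, -0.5], [60, -12, -30, 0, 0, -1], [95, -20, -45, 0, 0, -2], [112, -23, -47, 0, 0, -2], [112, -23, -47, 0, 0, -2], [112, -23, -47, 0, 0, -2], [112, -23, -47, 0, 0, -2], [112, -23, -47, 0, 0, -2]]
  grip: 1

```text
clock: 24.48
eef_pos: [559.3, -254.6, 211.2]
ee_rot: [[-1.0, -0.0, -0.001], [-0.0, 1.0, 0.0], [0.001, 0.0, -1.0]]
wrist_force: [0.1, -1.0, -0.2]
width: 85.5
finger_force: 0.0
```

```bash
python3 - <<'E'
from h import *
go(560,-255,215,180); print(ctrl.sense()["joint_vel"].round(1))
f=grab("wrist","w7.png"); P=cloud(f)
m=(P[...,2]>40)&(P[...,2]<60)&(abs(P[...,0]-670)<45)&(abs(P[...,1]+205)<58)
print("bin",m.sum(),P[m].min(0),P[m].max(0)) if m.sum() else 0
E
```

```text
go [-0.7 -0.4 -3.8] [ 0.  -0.1  0. ] at [ 559.3 -254.6  211.2] t 24.5 w 85.5
[-0.2 -0.4 -0.   0.1 -0.  -0.1]
bin 1576 [ 650.03742739 -248.71008699   40.01102458] [ 693.19531641 -164.7560358    52.07160238]
```

View pics/w7.png

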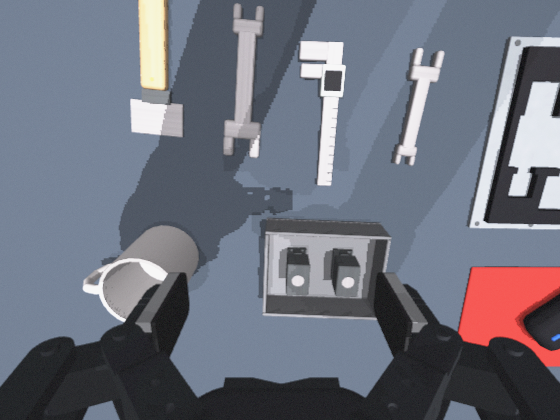

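Both stops stand upright in the bin at (298,280) and (346,280). The scraper is at (155,60) with its blade down (+x). The big spanner is at (244,80), the caliper at (328,110) with its jaws up-left, and the small spanner at (415,105) with its bigger jaw apparently up.

```bash
cat > tools.py <<'E'
from h import *
def blobs(f,zmin=4,zmax=22,box=None,minpts=400):
    P=cloud(f); m=(P[...,2]>zmin)&(P[...,2]<zmax)
    if box: m&=(P[...,0]>box[0])&(P[...,0]<box[1])&(P[...,1]>box[2])&(P[...,1]<box[3])
    n,l,s,c=cv2.connectedComponentsWithStats(m.astype(np.uint8))
    for i in range(1,n):
        if s[i,4]<minpts: continue
        q=P[l==i]; xy=q[:,:2]
        r=cv2.minAreaRect(xy.astype(np.float32)); (w,h),a=r[1],r[2]
        if w<h: a+=90
        d=np.array([np.cos(np.radians(a)),np.sin(np.radians(a))]); 
        if d[0]<0: d=-d
        nn=np.array([-d[1],d[0]]); t=(xy-r[0])@d; o=(xy-r[0])@nn
        print("blob px",c[i].round(),"n",s[i,4],"rect c",np.round(r[0],1),"size",np.round(r[1],1),"dir",np.degrees(np.arctan2(d[1],d[0])).round(1),"zmax",np.percentile(q[:,2],90).round(1))
        for k in np.arange(-75,75,15):
            k1=(t>k)&(t<k+15)
            if k1.sum()>5: print("   t",k,"o",np.percentile(o[k1],[3,97]).round(1),"z",np.median(q[k1,2]).round(1))
E
python3 - <<'E'
from tools import *
blobs(load("wrist"),box=(300,575,-450,-60))
E
```

```text
blob px [154.  51.] n 2924 rect c [ 433.9 -386.1] size [ 32.9 103.9] dir -4.4 zmax 16.2
   t -60 o [-8.  15.8] z 14.9
   t -45 o [-8.8 15.5] z 15.2
   t -30 o [-8.7 15.1] z 15.1
   t -15 o [-9.7 14.6] z 15.1
   t 0 o [-9.6 14.1] z 15.1
   t 15 o [-10.3  13.7] z 15.0
   t 30 o [-13.6  14.8] z 5.5
   t 45 o [-15.9  14.7] z 4.6
blob px [245.  83.] n 3232 rect c [ 461.8 -292.9] size [ 40.3 150.3] dir -5.3 zmax 12.4
   t -75 o [-13.8  14.7] z 11.0
   t -60 o [-13.3  14.2] z 11.4
   t -45 o [-8.4  9. ] z 11.4
   t -30 o [-8.  9.] z 11.4
   t -15 o [-8.  9.] z 11.5
   t 0 o [-8.2  9. ] z 11.5
   t 15 o [-8.3  9.1] z 11.3
   t 30 o [-17.5  18.3] z 11.3
   t 45 o [-18.4  19.2] z 11.3
   t 60 o [-18.7  19.8] z 11.1
blob px [326.  95.] n 3274 rect c [ 494.3 -207.2] size [152.7  45.6] dir 4.6 zmax 13.0
   t -75 o [-21.6  19.7] z 9.6
   t -60 o [-21.3  20.5] z 9.9
   t -45 o [-18.2  20.6] z 12.8
   t -30 o [-2.9 19. ] z 12.1
   t -15 o [-1.6 13.9] z 9.6
   t 0 o [-3.3 12.3] z 9.7
   t 15 o [-5.2 10.8] z 9.6
   t 30 o [-7.1  8.3] z 9.7
   t 45 o [-8.7  6.7] z 9.6
   t 60 o [-10.3   5. ] z 9.6
blob px [417. 102.] n 2082 rect c [ 486.1 -108.2] size [ 30.2 120. ] dir -5.8 zmax 12.6
   t -60 o [-14.6  13.9] z 10.7
   t -45 o [-14.6  13.3] z 11.5
   t -30 o [-8.1  9.1] z 11.4
   t -15 o [-7.3  5.9] z 11.5
   t 0 o [-7.6  5.4] z 11.5
   t 15 o [-7.7  5.4] z 11.3
   t 30 o [-11.6   7.3] z 11.5
   t 45 o [-12.    8.6] z 11.2
```

```bash
python3 - <<'E'
from tools import *
f=load("wrist")
print([ray(f,u,v,4).round(1) for u,v in((131,131),(183,137),(133,99),(176,105))])
go(486,-109.1,60,173.5)
E
```

```text
[array([ 509.2, -421.4,    4. ]), array([ 515.8, -364.2,    4. ]), array([ 475.5, -414.3,    4. ]), array([ 481.7, -368.5,    4. ])]
go [ 73.1 145.5 151.5] [ 0.  -0.   6.5] at [ 559.2 -254.6  211.3] t 24.5 w 85.1
```

Emit:
play_rows:
  series:
    - [[18, 36, 38, 0, 0, 2], [36, 72, 76, 0, 0, 4], [54, 108, 110, 0, 0, 6.5], [68, 136, 140, 0, 0, 6.5], [73, 145, 150, 0, 0, 6.5], [73, 145, 150, 0, 0, 6.5], [73, 145, 150, 0, 0, 6.5]]
  grip: 0.6

```text
clock: 25.4
eef_pos: [487.5, -110.7, 63.3]
ee_rot: [[-0.993, 0.114, 0.002], [0.114, 0.993, -0.001], [-0.002, -0.001, -1.0]]
wrist_force: [0.2, 0.6, 0.2]
width: 51.3
finger_force: 0.0
```

```bash
python3 - <<'E'
from tools import *
go(486,-109.1,-18,173.5)
E
```

```text
go [ 1.8  1.5 81.3] [-0.   0.1 -0. ] at [ 487.5 -110.7   63.3] t 25.4 w 51.3
```

Emit:
play_rows:
  series:
    - [[2, 1.5, 35, 0, 0, 0], [2, 1.5, 60, 0, 0, 0], [2, 1.5, 75, 0, 0, 0], [2, 1.5, 80, 0, 0, 0], [2, 1.5, 80, 0, 0, 0], [2, 1.5, 80, 0, 0, 0]]

```text
clock: 26.15
eef_pos: [484.9, -108.4, -17.1]
ee_rot: [[-0.994, 0.113, 0.002], [0.113, 0.994, -0.0], [-0.002, -0.0, -1.0]]
wrist_force: [0.2, 0.2, 0.6]
width: 51.1
finger_force: 0.0
```

Emit:
play_rows:
  series:
    - [[0, 0, 0, 0, 0, 0], [0, 0, 0, 0, 0, 0], [0, 0, 0, 0, 0, 0], [0, 0, 0, 0, 0, 0], [0, 0, 0, 0, 0, 0], [0, 0, 0, 0, 0, 0]]
  grip: 0

```text
clock: 26.9
eef_pos: [484.4, -108.1, -17.4]
ee_rot: [[-0.994, 0.113, 0.001], [0.113, 0.994, -0.0], [-0.001, -0.0, -1.0]]
wrist_force: [-1.5, 0.5, 6.1]
width: 11.8
finger_force: 59.8
```

Emit:
play_rows:
  series:
    - [[0, 0, -15, 0, 0, 0], [0, 0, -50, 0, 0, 0], [0, 0, -90, 0, 0, 0], [0, 0, -130, 0, 0, 0], [0, 0, -170, 0, 0, 0], [0, 0, -170, 0, 0, 0], [0, 0, -170, 0, 0, 0]]

```text
clock: 27.78
eef_pos: [483.7, -108.0, 151.7]
ee_rot: [[-0.994, 0.113, -0.0], [0.113, 0.994, 0.0], [0.0, 0.0, -1.0]]
wrist_force: [-0.9, 0.7, -2.4]
width: 11.9
finger_force: 59.1
```

```bash
python3 - <<'E'
from tools import *
go(590,90,150,178.8)
E
```

```text
go [-83.1 208.8   1.7] [ 0.  -0.  -5.3] at [ 483.7 -108.   151.7] t 27.8 w 11.9
```

Emit:
play_rows:
  series:
    - [[-12, 30, 0, 0, 0, -1], [-30, 75, 0, 0, 0, -2], [-48, 120, 0, 0, 0, -3], [-66, 165, 0, 0, 0, -4], [-79, 198, 0, 0, 0, -5.3], [-83, 209, 0, 0, 0, -5.3], [-83, 209, 0, 0, 0, -5.3], [-83, 209, 0, 0, 0, -5.3]]

```text
clock: 28.78
eef_pos: [589.5, 89.1, 151.6]
ee_rot: [[-1.0, 0.022, -0.001], [0.022, 1.0, -0.001], [0.001, -0.001, -1.0]]
wrist_force: [1.0, 0.8, -0.5]
width: 11.8
finger_force: 59.1
```

```bash
python3 - <<'E'
from tools import *
print(ctrl.sense()["joint_vel"].round(1))
f=grab("wrist","w8.png"); P=cloud(f)
import shutil; shutil.copy("last_wrist.npz","tray.npz")
m=((P[...,2]>12.5)&(P[...,2]<19)&(P[...,1]<280)&(P[...,1]>-40)&(P[...,0]<640)&(P[...,0]>400))
n,l,s,c=cv2.connectedComponentsWithStats(m.astype(np.uint8)); i=1+s[1:,4].argmax(); q=P[l==i]
r=cv2.minAreaRect(q[:,:2].astype(np.float32)); print(r,np.median(q[:,2]))
# trough ends and pocket edges in the tray frame
psi=np.radians(-1.2); R=np.array([[np.cos(psi),-np.sin(psi)],[np.sin(psi),np.cos(psi)]])
L=(P[...,:2]-[522.2,117.3])@R
fl=(P[...,2]>3)&(P[...,2]<9.5)
for x0,x1,nm in((-15,15,"trough"),(-60,-45,"x-52"),(50,60,"x55")):
    k=fl&(L[...,0]>x0)&(L[...,0]<x1)&(abs(L[...,1])<123); y=np.sort(L[...,1][k]); 
    if len(y)>10:
        g=np.where(np.diff(y)>4)[0]; print(nm,y[0].round(1),[(y[i].round(1),y[i+1].round(1)) for i in g],y[-1].round(1))
for y0 in(-95,-39,17,73):
    k=fl&(abs(L[...,1]-y0)<6); x=L[...,0][k&(abs(L[...,0])<92)]; print(y0,"x",np.percentile(x,[.3,99.7]).round(1) if len(x) else 0)
go(518.5,22.3,60,178.8)
E
```

```text
[-0.4 -0.4  0.1 -0.1  0.1  0.1]
((523.9912719726562, 117.82672119140625), (251.4625244140625, 186.4269561767578), 88.65824890136719) 14.659737840710676
trough -117.1 [] 120.6
x-52 -113.0 [(np.float64(-78.1), np.float64(-56.6)), (np.float64(-20.5), np.float64(-5.0)), (np.float64(40.8), np.float64(64.9))] 85.1
x55 -108.9 [(np.float64(-82.1), np.float64(-69.7)), (np.float64(-60.0), np.float64(-41.5)), (np.float64(-11.3), np.float64(7.2)), (np.float64(35.7), np.float64(60.9))] 113.1
-95 x [-63.2  62.9]
-39 x [-78.1  71.2]
17 x [-78.1  77.7]
73 x [-78.1  77.9]
go [ 69.5 -68.2  92. ] [-0.  -0.  -0.1] at [589.6  89.  151.9] t 28.8 w 12.0
```

View pics/w8.png

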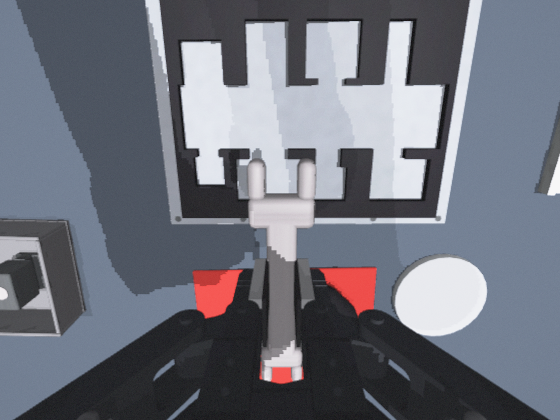

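```bash
cat >> h.py <<'E'
def held(f):
    "held tool's visible points in the tool frame: x extent, median y by slice, top height over TCP"
    P=cloud(f); s=ctrl.sense(); R=np.array(s["ee_rot"]).reshape(3,3); L=(P-np.array(s["eef_pos"]))@R
    m=(abs(L[...,1])<40)&(L[...,0]>16)&(L[...,0]<95)&(L[...,2]<5)&(L[...,2]>-60); q=L[m]
    print("held xmax",np.percentile(q[:,0],99.5).round(1))
    for a in range(16,90,12):
        k=(q[:,0]>a)&(q[:,0]<a+12)
        if k.sum()>10: print("  x",a,"y",np.percentile(q[k,1],[2,98]).round(1),"z",np.percentile(q[k,2],[5,50]).round(1))
E
python3 - <<'E'
from tools import *
held(load("wrist"))
E
```

```text
held xmax 58.0
  x 16 y [-6.4  6.8] z [-29.6 -28.6]
  x 28 y [-13.9  14.2] z [-29.6 -28.6]
  x 40 y [-14.1  14.3] z [-29.3 -27.9]
  x 52 y [-14.1  14.5] z [-29.3 -27.7]
```

Emit:
play_rows:
  series:
    - [[15, -15, 10, 0, 0, 0], [40, -40, 30, 0, 0, 0], [60, -60, 60, 0, 0, 0], [69, -68, 90, 0, 0, 0], [70, -68, 115, 0, 0, 0], [70, -68, 125, 0, 0, 0], [70, -68, 125, 0, 0, 0], [70, -68, 125, 0, 0, 0]]

```text
clock: 29.82
eef_pos: [519.7, 23.6, 28.1]
ee_rot: [[-1.0, 0.021, 0.002], [0.021, 1.0, 0.0], [-0.002, 0.0, -1.0]]
wrist_force: [-0.2, -0.6, -1.2]
width: 11.7
finger_force: 59.1
```

```bash
python3 - <<'E'
from tools import *
go(518.2,22.5,-7,178.8)
E
```

```text
go [ 1.5 -1.1 35.1] [ 0.   0.1 -0. ] at [519.7  23.6  28.1] t 29.8 w 11.7
```

Emit:
play_rows:
  series:
    - [[1.5, -1, 10, 0, 0, 0], [1.5, -1, 20, 0, 0, 0], [1.5, -1, 30, 0, 0, 0], [1.5, -1, 35, 0, 0, 0], [1.5, -1, 35, 0, 0, 0], [1.5, -1, 35, 0, 0, 0]]

```text
clock: 30.58
eef_pos: [517.5, 22.7, -7.8]
ee_rot: [[-1.0, 0.021, 0.0], [0.021, 1.0, 0.0], [-0.0, 0.0, -1.0]]
wrist_force: [-0.1, 0.6, -0.6]
width: 11.9
finger_force: 59.1
```

Emit:
play_rows:
  series:
    - [[0, 0, 0, 0, 0, 0], [0, 0, 0, 0, 0, 0], [0, 0, 0, 0, 0, 0], [0, 0, -20, 0, 0, 0], [0, 0, -60, 0, 0, 0], [0, 0, -110, 0, 0, 0], [0, 0, -150, 0, 0, 0], [0, 0, -150, 0, 0, 0]]
  grip: 0.33

```text
clock: 31.58
eef_pos: [519.4, 22.7, 145.7]
ee_rot: [[-1.0, 0.021, 0.007], [0.021, 1.0, 0.0], [-0.007, 0.0, -1.0]]
wrist_force: [0.5, -0.2, -0.8]
width: 28.0
finger_force: 0.0
```

```bash
cat > chk.py <<'E'
from tools import *
def tray(f):
    P=cloud(f); psi=np.radians(-1.2); R=np.array([[np.cos(psi),-np.sin(psi)],[np.sin(psi),np.cos(psi)]])
    L=(P[...,:2]-[522.2,117.5])@R
    for nm,y0,hh in(("small",-95,12),("scraper",-39,16),("big",17,12),("cal",73,10)):
        k=(abs(L[...,1]-y0)<17)&(abs(L[...,0])<80)&(P[...,2]>15.9)&(P[...,2]<30)
        k2=(abs(L[...,1]-y0)<6)&(abs(L[...,0])<25)&(P[...,2]<40)
        if k.sum()>60: print(nm,k.sum(),"x",np.percentile(L[...,0][k],[1,99]).round(1),"z",np.percentile(P[...,2][k],[10,50,90]).round(1),"shaft y",np.median(L[...,1][k&(abs(L[...,0])<25)]).round(1))
        if k2.any(): print("   mid z",np.nanmedian(P[...,2][k2]).round(1))
E
python3 - <<'E'
from chk import *
tray(grab("wrist"))
go(437.9-6,-384.5,130,173.6)
E
```

```text
small 2081 x [-68.9  57.1] z [16.4 17.4 18.4] shaft y -94.7
   mid z 17.6
   mid z 5.6
   mid z 5.7
   mid z 5.9
go [  77.9 -408.9   13.2] [0.  0.2 5.2] at [518.3  22.7 143.5] t 31.6 w 28.3
```

Emit:
play_rows:
  series:
    - [[6, -30, 0, 0, 0, 1], [16, -82, 0, 0, 0, 2], [26, -136, 0, 0, 0, 3], [37, -190, 0, 0, 0, 4], [47, -244, 0, 0, 0, 5], [57, -298, 0, 0, 0, 5], [67, -352, 0, 0, 0, 5], [76, -400, 0, 0, 0, 5]]
  grip: 0.75

```text
clock: 32.62
eef_pos: [431.5, -377.0, 140.2]
ee_rot: [[-0.994, 0.109, -0.002], [0.109, 0.994, 0.002], [0.002, 0.001, -1.0]]
wrist_force: [0.8, 0.1, 0.5]
width: 64.2
finger_force: 0.0
```

Emit:
play_rows:
  series:
    - [[2, -8, 10, 0, 0, 0], [2, -8, 14, 0, 0, 0], [2, -8, 14, 0, 0, 0], [2, -8, 14, 0, 0, 0]]

```text
clock: 33.12
eef_pos: [430.5, -382.2, 128.2]
ee_rot: [[-0.994, 0.106, 0.0], [0.106, 0.994, 0.0], [-0.0, 0.0, -1.0]]
wrist_force: [0.7, 0.3, 0.8]
width: 64.2
finger_force: 0.0
```

```bash
python3 - <<'E'
from tools import *
print(ctrl.sense()["joint_vel"].round(1))
f=grab("wrist")
blobs(f,zmin=7,box=(300,500,-460,-330))
go(431.9,-383.8,-20,173.6)
E
```

```text
[-0.1 -0.2  0.4 -0.  -0.2 -0.1]
blob px [196.  59.] n 1020 rect c [ 308.8 -439.6] size [43.5 15.9] dir 58.2 zmax 10.6
   t -30 o [-7.5 -0.4] z 9.5
   t -15 o [-7.5  6.7] z 9.5
   t 0 o [-7.6  7.5] z 9.5
   t 15 o [-7.4  7.5] z 9.5
blob px [278. 175.] n 3338 rect c [ 415.3 -383.2] size [ 26.  104.5] dir -6.1 zmax 16.4
   t -60 o [-11.5  11.7] z 14.8
   t -45 o [-12.4  12.7] z 15.5
   t -30 o [-12.1  12.1] z 15.4
   t -15 o [-12.1  12.1] z 15.4
   t 0 o [-12.4  12.3] z 15.4
   t 15 o [-11.9  12.4] z 15.4
   t 30 o [-12.   12.6] z 15.4
   t 45 o [-11.3  11.8] z 15.1
go [ -1.4  -1.1 148.4] [-0.   0.   0.3] at [ 430.5 -382.5  128.4] t 33.2 w 64.3
```

Emit:
play_rows:
  series:
    - [[-2.5, -2.5, 40, 0, 0, 0], [-2.5, -2.5, 80, 0, 0, 0], [-2.5, -2.5, 115, 0, 0, 0], [-2.5, -2.5, 138, 0, 0, 0], [-2.5, -2.5, 147, 0, 0, 0], [-2.5, -2.5, 147, 0, 0, 0], [-2.5, -2.5, 147, 0, 0, 0]]

```text
clock: 34.05
eef_pos: [433.0, -386.7, -17.6]
ee_rot: [[-0.994, 0.108, 0.002], [0.108, 0.994, -0.001], [-0.002, -0.001, -1.0]]
wrist_force: [0.0, -0.9, -0.3]
width: 64.3
finger_force: 0.0
```

Emit:
play_rows:
  series:
    - [[0, 0, 0, 0, 0, 0], [0, 0, 0, 0, 0, 0], [0, 0, 0, 0, 0, 0], [0, 0, 0, 0, 0, 0], [0, 0, 0, 0, 0, 0]]
  grip: 0

```text
clock: 34.67
eef_pos: [432.6, -386.6, -18.1]
ee_rot: [[-0.994, 0.108, 0.001], [0.108, 0.994, -0.001], [-0.001, -0.001, -1.0]]
wrist_force: [-0.6, -0.0, 6.0]
width: 24.3
finger_force: 59.9
```

Emit:
play_rows:
  series:
    - [[0, 0, -15, 0, 0, 0], [0, 0, -50, 0, 0, 0], [0, 0, -90, 0, 0, 0], [0, 0, -130, 0, 0, 0], [0, 0, -150, 0, 0, 0], [0, 0, -150, 0, 0, 0]]

```text
clock: 35.42
eef_pos: [433.0, -386.9, 133.2]
ee_rot: [[-0.994, 0.108, 0.003], [0.108, 0.994, -0.002], [-0.003, -0.002, -1.0]]
wrist_force: [0.0, 0.7, -2.5]
width: 24.4
finger_force: 59.2
```

```bash
python3 - <<'E'
from tools import *
f=grab("wrist"); held(f); s=ctrl.sense()
P=cloud(f); R=np.array(s["ee_rot"]).reshape(3,3); L=(P-np.array(s["eef_pos"]))@R
# tray scraper pocket world
go(522.2-0.8,117.5-39,140,178.8)
E
```

```text
held xmax 68.8
  x 16 y [-12.8  11.9] z [-36.3 -35.2]
  x 28 y [-12.8  11.6] z [-36.3 -35.2]
  x 40 y [-12.9  11.8] z [-36.3 -35.2]
  x 52 y [-13.   11.7] z [-36.4 -35.3]
  x 64 y [-12.3  10.7] z [-36.  -34.2]
go [-38.2 471.7  -8.8] [-0.   0.1 -5. ] at [ 432.4 -386.3  131.5] t 35.5 w 24.4
```

Emit:
play_rows:
  series:
    - [[-2, 28, 0, 0, 0, -1], [-5, 76, 0, 0, 0, -2], [-9, 128, 0, 0, 0, -3], [-12, 180, 0, 0, 0, -4], [-16, 232, 0, 0, 0, -5], [-20, 284, 0, 0, 0, -5], [-23, 336, 0, 0, 0, -5], [-26, 385, 0, 0, 0, -5]]

```text
clock: 36.48
eef_pos: [498.8, -4.5, 129.4]
ee_rot: [[-1.0, 0.021, -0.002], [0.021, 1.0, 0.0], [0.002, -0.0, -1.0]]
wrist_force: [1.5, -1.3, -1.7]
width: 24.2
finger_force: 59.2
```

Emit:
play_rows:
  series:
    - [[1, 40, 0, 0, 0, 0], [1, 70, 10, 0, 0, 0], [1, 84, 25, 0, 0, 0], [1, 86, 50, 0, 0, 0], [1, 86, 70, 0, 0, 0], [1, 86, 80, 0, 0, 0], [1, 86, 80, 0, 0, 0], [1, 86, 80, 0, 0, 0]]

```text
clock: 37.48
eef_pos: [500.9, 79.6, 51.5]
ee_rot: [[-1.0, 0.022, 0.001], [0.022, 1.0, 0.0], [-0.001, 0.0, -1.0]]
wrist_force: [0.4, -0.3, -1.4]
width: 24.0
finger_force: 59.3
```

```bash
python3 - <<'E'
from tools import *
print(ctrl.sense()["joint_vel"].round(1))
go(515.4,78.6,-12,178.8)
E
```

```text
[ 0.2 -0.4  0.4  0.   0.   0.1]
go [-14.4  -0.6  63.5] [ 0.  0. -0.] at [500.9  79.6  51.5] t 37.5 w 24.0
```

Emit:
play_rows:
  series:
    - [[-8, -0.5, 0, 0, 0, 0], [-14, -0.5, 10, 0, 0, 0], [-14, -0.5, 20, 0, 0, 0], [-14, -0.5, 30, 0, 0, 0], [-14, -0.5, 30, 0, 0, 0], [-14, -0.5, 30, 0, 0, 0]]

```text
clock: 38.22
eef_pos: [514.4, 79.0, 21.0]
ee_rot: [[-1.0, 0.021, -0.0], [0.021, 1.0, -0.0], [0.0, -0.0, -1.0]]
wrist_force: [-0.9, -1.1, -1.1]
width: 24.5
finger_force: 59.3
```

```bash
python3 - <<'E'
from tools import *
print(ctrl.sense()["joint_vel"].round(1))
go(515.4,78.6,-12,178.8)
E
```

```text
[ 0.  -0.3  0.5  0.1  0.  -0.1]
go [-1.  -0.4 33. ] [-0. -0. -0.] at [514.4  79.   21. ] t 38.2 w 24.5
```

Emit:
play_rows:
  series:
    - [[-1, -0.5, 8, 0, 0, 0], [-1, -0.5, 16, 0, 0, 0], [-1, -0.5, 24, 0, 0, 0], [-1, -0.5, 30, 0, 0, 0], [-1, -0.5, 32, 0, 0, 0], [-1, -0.5, 32, 0, 0, 0]]

```text
clock: 38.98
eef_pos: [515.5, 78.5, -11.1]
ee_rot: [[-1.0, 0.021, -0.0], [0.021, 1.0, -0.0], [0.0, -0.0, -1.0]]
wrist_force: [0.7, 1.2, -0.7]
width: 24.1
finger_force: 59.3
```

Emit:
play_rows:
  series:
    - [[0, 0, 0, 0, 0, 0], [0, 0, 0, 0, 0, 0], [0, 0, 0, 0, 0, 0], [0, 0, -20, 0, 0, 0], [0, 0, -60, 0, 0, 0], [0, 0, -110, 0, 0, 0], [0, 0, -150, 0, 0, 0], [0, 0, -150, 0, 0, 0]]
  grip: 0.45

```text
clock: 39.98
eef_pos: [517.7, 78.8, 142.8]
ee_rot: [[-1.0, 0.021, 0.007], [0.021, 1.0, 0.001], [-0.007, 0.001, -1.0]]
wrist_force: [0.1, -0.1, 0.6]
width: 38.1
finger_force: 0.0
```

```bash
python3 - <<'E'
from chk import *
tray(grab("wrist"))
go(461.8,-292.5,130,174.7)
E
```

```text
small 2068 x [-67.7  55.7] z [16.4 17.3 18.3] shaft y -94.1
   mid z 17.4
scraper 3207 x [-74.2  24.6] z [19.9 21.4 22.3] shaft y -38.7
   mid z 21.6
   mid z 5.6
cal 61 x [-79.6  79.1] z [15.9 16.1 16.5] shaft y nan
   mid z 5.8
go [  46.9 -372.2   10.2] [0.  0.2 4.1] at [516.6  78.6 140.6] t 40.0 w 38.3
  return _methods._mean(a, axis=axis, dtype=dtype,
  ret = ret.dtype.type(ret / rcount)
```

Emit:
play_rows:
  series:
    - [[5, -40, 0, 0, 0, 1], [12, -92, 0, 0, 0, 2], [18, -145, 0, 0, 0, 3], [25, -198, 0, 0, 0, 4], [32, -250, 0, 0, 0, 4], [38, -300, 5, 0, 0, 4], [44, -345, 10, 0, 0, 4], [47, -372, 10, 0, 0, 4]]
  grip: 0.65

```text
clock: 41.02
eef_pos: [459.0, -293.9, 126.7]
ee_rot: [[-0.996, 0.093, -0.003], [0.093, 0.996, 0.002], [0.003, 0.001, -1.0]]
wrist_force: [0.4, 0.3, -0.1]
width: 55.5
finger_force: 0.0
```

Emit:
play_rows:
  series:
    - [[0, 0, 0, 0, 0, 0], [0, 0, 0, 0, 0, 0], [0, 0, 0, 0, 0, 0], [0, 0, 0, 0, 0, 0]]

```text
clock: 41.52
eef_pos: [460.9, -291.6, 129.1]
ee_rot: [[-0.996, 0.089, 0.0], [0.089, 0.996, 0.0], [-0.0, 0.0, -1.0]]
wrist_force: [-0.1, 0.0, -0.4]
width: 55.3
finger_force: 0.0
```

```bash
python3 - <<'E'
from chk import *
f=grab("wrist"); blobs(f,box=(350,560,-350,-240))
blobs(f,box=(380,600,-260,-140))
go(461.8,-292.5,-20,174.7)
E
```

```text
blob px [280. 194.] n 3877 rect c [ 461.7 -292.9] size [ 40.  149.6] dir -5.4 zmax 12.3
   t -75 o [-14.3  14.2] z 10.9
   t -60 o [-13.6  13.7] z 11.5
   t -45 o [-8.5  8. ] z 11.5
   t -30 o [-8.6  8.1] z 11.6
   t -15 o [-8.7  8.3] z 11.6
   t 0 o [-8.8  8.5] z 11.4
   t 15 o [-8.9  8.7] z 11.5
   t 30 o [-18.4  18.4] z 11.4
   t 45 o [-18.7  18.8] z 11.4
   t 60 o [-18.9  19. ] z 11.2
blob px [374. 194.] n 4033 rect c [ 493.6 -207.8] size [152.7  46.2] dir 4.5 zmax 13.1
   t -75 o [-21.9  19.9] z 9.6
   t -60 o [-21.7  20.1] z 10.0
   t -45 o [-18.7  20.9] z 12.9
   t -30 o [-3.  19.6] z 12.4
   t -15 o [-1.7 14. ] z 9.7
   t 0 o [-3.3 12.7] z 9.7
   t 15 o [-4.9 10.8] z 9.7
   t 30 o [-6.7  8.9] z 9.7
   t 45 o [-7.7  7. ] z 9.7
   t 60 o [-1.9  6.4] z 9.9
go [ -0.9  -0.7 149.1] [-0.   0.   0.2] at [ 460.9 -291.7  129.1] t 41.6 w 55.3
```

Emit:
play_rows:
  series:
    - [[-1, -1, 40, 0, 0, 0], [-1, -1, 80, 0, 0, 0], [-1, -1, 115, 0, 0, 0], [-1, -1, 138, 0, 0, 0], [-1, -1, 148, 0, 0, 0], [-1, -1, 148, 0, 0, 0], [-1, -1, 148, 0, 0, 0]]

```text
clock: 42.45
eef_pos: [462.4, -294.0, -17.8]
ee_rot: [[-0.996, 0.091, 0.002], [0.091, 0.996, -0.001], [-0.002, -0.001, -1.0]]
wrist_force: [0.4, -0.4, 0.0]
width: 55.6
finger_force: 0.0
```

Emit:
play_rows:
  series:
    - [[0, 0, 0, 0, 0, 0], [0, 0, 0, 0, 0, 0], [0, 0, 0, 0, 0, 0], [0, 0, 0, 0, 0, 0], [0, 0, 0, 0, 0, 0]]
  grip: 0

```text
clock: 43.08
eef_pos: [462.0, -293.8, -18.1]
ee_rot: [[-0.996, 0.091, 0.001], [0.091, 0.996, -0.001], [-0.001, -0.0, -1.0]]
wrist_force: [-0.6, 1.5, 6.0]
width: 16.3
finger_force: 60.0
```

Emit:
play_rows:
  series:
    - [[0, 0, -15, 0, 0, 0], [0, 0, -50, 0, 0, 0], [0, 0, -90, 0, 0, 0], [0, 0, -130, 0, 0, 0], [0, 0, -150, 0, 0, 0], [0, 0, -150, 0, 0, 0]]

```text
clock: 43.82
eef_pos: [462.5, -294.1, 133.1]
ee_rot: [[-0.996, 0.091, 0.003], [0.091, 0.996, -0.002], [-0.003, -0.002, -1.0]]
wrist_force: [0.5, -0.7, -2.4]
width: 16.1
finger_force: 59.2
```

```bash
python3 - <<'E'
from tools import *
f=grab("wrist"); held(f)
go(522.5,134.5,135,174.7)
E
```

```text
held xmax 73.8
  x 16 y [-9.   8.5] z [-32.2 -31.2]
  x 28 y [-8.8  8.3] z [-32.2 -31.2]
  x 40 y [-13.1  12.8] z [-32.3 -31.2]
  x 52 y [-14.3  13.8] z [-32.2 -31. ]
  x 64 y [-14.5  14.3] z [-32.  -30.6]
go [-21.6 432.   -3.7] [-0.   0.1  0.1] at [ 461.7 -293.7  131.5] t 43.9 w 15.9
```

Emit:
play_rows:
  series:
    - [[-1, 28, 0, 0, 0, 0], [-4, 80, 0, 0, 0, 0], [-7, 134, 0, 0, 0, 0], [-10, 188, 0, 0, 0, -5], [-13, 242, 0, 0, 0, -14], [-16, 296, 0, 0, 0, -24], [-19, 350, 0, 0, 0, -34], [-21, 400, 0, 0, 0, -44]]

```text
clock: 44.88
eef_pos: [517.8, 104.6, 129.3]
ee_rot: [[-0.776, -0.631, -0.002], [-0.631, 0.776, -0.001], [0.002, 0.001, -1.0]]
wrist_force: [0.4, 0.3, -1.6]
width: 15.9
finger_force: 59.2
```

Emit:
play_rows:
  series:
    - [[0, 0, 0, 0, 0, -8], [0, 0, 0, 0, 0, -18], [0, 0, 0, 0, 0, -28], [0, 0, 0, 0, 0, -38], [0, 0, 0, 0, 0, -48], [0, 0, 0, 0, 0, -58], [0, 0, 0, 0, 0, -68], [0, 0, 0, 0, 0, -78]]

```text
clock: 45.88
eef_pos: [517.7, 102.7, 129.2]
ee_rot: [[0.456, -0.89, -0.003], [-0.89, -0.456, -0.001], [-0.001, 0.003, -1.0]]
wrist_force: [-0.3, 0.1, -1.4]
width: 16.1
finger_force: 59.3
```

Emit:
play_rows:
  series:
    - [[0, 0, 0, 0, 0, -9], [0, 0, 0, 0, 0, -19], [0, 0, 0, 0, 0, -29], [0, 0, 0, 0, 0, -39], [0, 0, 0, 0, 0, -49], [0, 0, 0, 0, 0, -57], [0, 0, 0, 0, 0, -62], [0, 0, 0, 0, 0, -62]]

```text
clock: 46.88
eef_pos: [517.9, 102.7, 129.5]
ee_rot: [[1.0, -0.022, -0.003], [-0.022, -1.0, -0.001], [-0.003, 0.001, -1.0]]
wrist_force: [-0.4, 0.2, -2.2]
width: 15.8
finger_force: 59.3
```

Emit:
play_rows:
  series:
    - [[0, 0, 0, 0, 0, 0], [0, 0, 0, 0, 0, 0]]

```text
clock: 47.12
eef_pos: [518.6, 102.9, 130.7]
ee_rot: [[1.0, -0.022, -0.001], [-0.022, -1.0, -0.0], [-0.001, 0.0, -1.0]]
wrist_force: [-0.0, -0.1, -1.6]
width: 16.3
finger_force: 59.3
```

```bash
python3 - <<'E'
from tools import *
s=ctrl.sense();print(s["joint_vel"].round(1),s["q"].round(0))
f=grab("wrist"); held(f)
psi=np.radians(-1.2); print([522.2-np.sin(psi)*17,117.5+17*np.cos(psi)])
go(522.5,134.5,60,358.8)
E
```

```text
[ 0.  -0.2  0.2  0.1 -0.  -0.2] [  11.    8.  -11.   71.   -0. -168.]
held xmax 74.1
  x 16 y [-8.6  9. ] z [-30.5 -29.6]
  x 28 y [-8.4  8.8] z [-30.6 -29.6]
  x 40 y [-12.7  13.2] z [-30.6 -29.6]
  x 52 y [-13.8  14.3] z [-30.6 -29.4]
  x 64 y [-14.1  14.6] z [-30.4 -29. ]
[np.float64(522.5560211380171), np.float64(134.4962716190724)]
go [  3.1 -31.7  70.8] [ 0.  0. -0.] at [518.7 102.9 130.8] t 47.2 w 16.1
```

Emit:
play_rows:
  series:
    - [[2, -16, 0, 0, 0, 0], [4, -32, 15, 0, 0, 0], [4, -32, 45, 0, 0, 0], [4, -32, 75, 0, 0, 0], [4, -32, 97, 0, 0, 0], [4, -32, 105, 0, 0, 0], [4, -32, 105, 0, 0, 0], [4, -32, 105, 0, 0, 0]]

```text
clock: 48.18
eef_pos: [524.2, 135.2, 26.8]
ee_rot: [[1.0, -0.021, 0.001], [-0.021, -1.0, 0.0], [0.001, -0.0, -1.0]]
wrist_force: [0.5, 1.1, -2.0]
width: 15.8
finger_force: 59.3
```

```bash
python3 - <<'E'
from tools import *
go(523.2,134.5,-10.5,358.8)
E
```

```text
go [-1.   0.8 37.3] [-0.  -0.1  0. ] at [524.2 135.2  26.8] t 48.2 w 15.8
```

Emit:
play_rows:
  series:
    - [[-1, 0.5, 10, 0, 0, 0], [-1, 0.5, 20, 0, 0, 0], [-1, 0.5, 28, 0, 0, 0], [-1, 0.5, 34, 0, 0, 0], [-1, 0.5, 36, 0, 0, 0], [-1, 0.5, 36, 0, 0, 0]]

```text
clock: 48.92
eef_pos: [522.4, 134.3, -10.1]
ee_rot: [[1.0, -0.021, -0.0], [-0.021, -1.0, -0.0], [-0.0, 0.0, -1.0]]
wrist_force: [0.3, -0.4, -1.4]
width: 15.8
finger_force: 59.3
```

Emit:
play_rows:
  series:
    - [[0, 0, 0, 0, 0, 0], [0, 0, 0, 0, 0, 0], [0, 0, 0, 0, 0, 0], [0, 0, -20, 0, 0, 0], [0, 0, -60, 0, 0, 0], [0, 0, -110, 0, 0, 0], [0, 0, -145, 0, 0, 0], [0, 0, -145, 0, 0, 0]]
  grip: 0.4

```text
clock: 49.92
eef_pos: [524.4, 134.8, 138.5]
ee_rot: [[1.0, -0.021, 0.006], [-0.021, -1.0, 0.002], [0.006, -0.002, -1.0]]
wrist_force: [0.3, 0.5, 0.2]
width: 34.2
finger_force: 0.0
```

```bash
python3 - <<'E' 2>/dev/null
from chk import *
tray(grab("wrist"))
go(502.4,-202.3,130,358.8)
E
```

```text
small 2106 x [-57.5  63.5] z [16.4 17.3 18.3] shaft y -94.2
   mid z 17.4
scraper 2799 x [-70.4  27.5] z [19.8 21.3 22.3] shaft y -38.4
   mid z 21.6
big 3343 x [-71.1  72.3] z [16.6 17.5 18.5] shaft y 17.0
   mid z 17.6
   mid z 5.7
go [-13.9 337.2   6.1] [-0.  -0.2 -0. ] at [523.4 134.6 136.4] t 50.0 w 34.0
```

Emit:
play_rows:
  series:
    - [[-1, 25, 0, 0, 0, 8], [-3, 70, 0, 0, 0, 18], [-5, 120, 0, 0, 0, 28], [-7, 170, 0, 0, 0, 38], [-9, 220, 0, 0, 0, 48], [-11, 270, 0, 0, 0, 58], [-13, 315, 0, 0, 0, 68], [-14, 337, 0, 0, 0, 78]]
  grip: 0.65

```text
clock: 50.98
eef_pos: [500.1, -204.2, 133.2]
ee_rot: [[0.179, -0.984, -0.002], [-0.984, -0.179, 0.001], [-0.001, 0.002, -1.0]]
wrist_force: [0.5, -0.0, -0.7]
width: 55.6
finger_force: 0.0
```

Emit:
play_rows:
  series:
    - [[0, 0, 0, 0, 0, 10], [0, 0, 0, 0, 0, 20], [0, 0, 0, 0, 0, 30], [0, 0, 0, 0, 0, 40], [0, 0, 0, 0, 0, 50], [0, 0, 0, 0, 0, 60], [0, 0, 0, 0, 0, 70], [0, 0, 0, 0, 0, 80]]

```text
clock: 51.98
eef_pos: [500.5, -201.9, 133.2]
ee_rot: [[-0.937, -0.35, -0.003], [-0.35, 0.937, 0.001], [0.002, 0.002, -1.0]]
wrist_force: [0.3, -0.2, 0.6]
width: 55.3
finger_force: 0.0
```

Emit:
play_rows:
  series:
    - [[0, 0, 0, 0, 0, 10], [0, 0, 0, 0, 0, 20], [0, 0, 0, 0, 0, 22.7], [0, 0, 0, 0, 0, 22.7], [0, 0, 0, 0, 0, 22.7], [0, 0, 0, 0, 0, 22.7]]

```text
clock: 52.72
eef_pos: [501.2, -202.3, 134.7]
ee_rot: [[-0.999, 0.033, -0.0], [0.033, 0.999, 0.0], [0.0, 0.0, -1.0]]
wrist_force: [0.5, 0.4, 0.3]
width: 55.5
finger_force: 0.0
```

```bash
python3 - <<'E' 2>/dev/null
from chk import *
print(ctrl.sense()["joint_vel"].round(1))
f=grab("wrist"); blobs(f,box=(380,600,-270,-130))
go(502.4,-202.3,-19,178.1)
E
```

```text
[-0.1 -0.1  0.2  0.1 -0.   0.1]
blob px [274. 161.] n 4238 rect c [ 493.6 -207.7] size [152.2  46.4] dir 4.3 zmax 13.0
   t -75 o [-21.3  19.5] z 9.6
   t -60 o [-20.9  20.4] z 9.9
   t -45 o [-18.9  21.1] z 12.8
   t -30 o [-2.1 19.5] z 12.3
   t -15 o [-0.7 14. ] z 9.6
   t 0 o [-2.4 12.4] z 9.5
   t 15 o [-4.1 10.8] z 9.7
   t 30 o [-5.9  9.2] z 9.6
   t 45 o [-7.6  7.8] z 9.5
   t 60 o [-9.3  6.1] z 9.6
go [ -1.2  -0.  153.8] [ 0. -0.  0.] at [ 501.2 -202.3  134.8] t 52.8 w 55.3
```

Emit:
play_rows:
  series:
    - [[-1, 0, 40, 0, 0, 0], [-1, 0, 80, 0, 0, 0], [-1, 0, 120, 0, 0, 0], [-1, 0, 144, 0, 0, 0], [-1, 0, 154, 0, 0, 0], [-1, 0, 154, 0, 0, 0], [-1, 0, 154, 0, 0, 0]]

```text
clock: 53.65
eef_pos: [503.3, -202.7, -17.8]
ee_rot: [[-0.999, 0.033, 0.002], [0.033, 0.999, -0.001], [-0.002, -0.001, -1.0]]
wrist_force: [0.2, 0.5, 0.6]
width: 55.4
finger_force: 0.0
```

Emit:
play_rows:
  series:
    - [[0, 0, 0, 0, 0, 0], [0, 0, 0, 0, 0, 0], [0, 0, 0, 0, 0, 0], [0, 0, 0, 0, 0, 0], [0, 0, 0, 0, 0, 0]]
  grip: 0

```text
clock: 54.28
eef_pos: [502.8, -202.5, -18.2]
ee_rot: [[-0.999, 0.033, 0.001], [0.033, 0.999, -0.001], [-0.001, -0.0, -1.0]]
wrist_force: [-1.3, -0.1, 5.4]
width: 13.8
finger_force: 58.9
```

Emit:
play_rows:
  series:
    - [[0, 0, -15, 0, 0, 0], [0, 0, -50, 0, 0, 0], [0, 0, -90, 0, 0, 0], [0, 0, -130, 0, 0, 0], [0, 0, -150, 0, 0, 0], [0, 0, -150, 0, 0, 0]]

```text
clock: 55.02
eef_pos: [503.4, -202.7, 133.2]
ee_rot: [[-0.999, 0.033, 0.003], [0.033, 0.999, -0.001], [-0.003, -0.001, -1.0]]
wrist_force: [0.3, -0.4, -2.3]
width: 14.0
finger_force: 58.8
```

```bash
python3 - <<'E'
from tools import *
f=grab("wrist"); held(f)
go(523.7,190.5,135,178.1)
E
```

```text
held xmax 81.5
  x 16 y [-7.7  7.4] z [-30.  -29.2]
  x 28 y [-11.4  11.1] z [-33.5 -32.2]
  x 40 y [-31.9  11.1] z [-33.5 -32.2]
  x 52 y [-32.4  10.7] z [-33.  -29.6]
  x 64 y [-34.7   7. ] z [-29.9 -28.8]
  x 76 y [-34.5   6.9] z [-29.9 -28.7]
go [ -8.  393.4  -3.6] [-0.   0.1 -0. ] at [ 502.6 -202.4  131.5] t 55.1 w 13.8
```

Emit:
play_rows:
  series:
    - [[0, 28, 0, 0, 0, 0], [-1, 78, 0, 0, 0, 0], [-2, 130, 0, 0, 0, 0], [-3, 182, 0, 0, 0, -5], [-4, 234, 0, 0, 0, -14], [-4, 286, 0, 0, 0, -24], [-4, 338, 0, 0, 0, -34], [-4, 380, 0, 0, 0, -44]]

```text
clock: 56.08
eef_pos: [517.9, 179.0, 129.2]
ee_rot: [[-0.738, -0.675, -0.003], [-0.675, 0.738, -0.001], [0.002, 0.001, -1.0]]
wrist_force: [1.5, -0.6, -1.9]
width: 13.9
finger_force: 58.9
```

Emit:
play_rows:
  series:
    - [[0, 0, 0, 0, 0, -8], [0, 0, 0, 0, 0, -18], [0, 0, 0, 0, 0, -28], [0, 0, 0, 0, 0, -38], [0, 0, 0, 0, 0, -48], [0, 0, 0, 0, 0, -58], [0, 0, 0, 0, 0, -68], [0, 0, 0, 0, 0, -78]]

```text
clock: 57.08
eef_pos: [518.0, 177.0, 129.2]
ee_rot: [[0.506, -0.862, -0.003], [-0.862, -0.506, -0.001], [-0.001, 0.003, -1.0]]
wrist_force: [-0.5, -0.3, -1.8]
width: 13.7
finger_force: 58.9
```

Emit:
play_rows:
  series:
    - [[0, 0, 0, 0, 0, -9], [0, 0, 0, 0, 0, -19], [0, 0, 0, 0, 0, -29], [0, 0, 0, 0, 0, -39], [0, 0, 0, 0, 0, -49], [0, 0, 0, 0, 0, -58.7], [0, 0, 0, 0, 0, -58.7], [0, 0, 0, 0, 0, -58.7]]

```text
clock: 58.08
eef_pos: [518.5, 177.1, 130.1]
ee_rot: [[1.0, -0.024, -0.002], [-0.024, -1.0, -0.001], [-0.001, 0.001, -1.0]]
wrist_force: [0.3, 0.5, -2.3]
width: 13.6
finger_force: 58.9
```

Emit:
play_rows:
  series:
    - [[0, 0, 0, 0, 0, 0], [0, 0, 0, 0, 0, 0]]

```text
clock: 58.32
eef_pos: [519.0, 177.3, 130.9]
ee_rot: [[1.0, -0.022, -0.0], [-0.022, -1.0, -0.0], [-0.0, 0.0, -1.0]]
wrist_force: [0.9, -0.5, -2.3]
width: 13.6
finger_force: 58.9
```

```bash
python3 - <<'E'
from tools import *
s=ctrl.sense();print(s["joint_vel"].round(1),s["q"].round(0))
f=grab("wrist"); held(f)
go(516.2,190.6,26,358.8)
E
```

```text
[-0.1 -0.1  0.1  0.1 -0.  -0.3] [  19.   10.   -8.   71.   -0. -160.]
held xmax 81.9
  x 16 y [-7.4  7.7] z [-28.6 -27.6]
  x 28 y [-11.   11.4] z [-31.8 -30.6]
  x 40 y [-31.4  11.5] z [-31.9 -30.6]
  x 52 y [-32.1  10.9] z [-31.4 -28.1]
  x 64 y [-34.3   7.3] z [-28.4 -27.3]
  x 76 y [-34.4   7.3] z [-28.3 -27.2]
go [ -3.1 -13.2 105. ] [-0.  0. -0.] at [519.  177.3 131. ] t 58.4 w 13.3
```

Emit:
play_rows:
  series:
    - [[-2, -7, 0, 0, 0, 0], [-3, -13, 15, 0, 0, 0], [-3, -13, 45, 0, 0, 0], [-3, -13, 75, 0, 0, 0], [-3, -13, 97, 0, 0, 0], [-3, -13, 105, 0, 0, 0], [-3, -13, 105, 0, 0, 0], [-3, -13, 105, 0, 0, 0]]

```text
clock: 59.38
eef_pos: [516.9, 190.7, 26.9]
ee_rot: [[1.0, -0.021, 0.001], [-0.021, -1.0, 0.001], [0.001, -0.001, -1.0]]
wrist_force: [-0.4, -0.2, -0.5]
width: 13.7
finger_force: 58.9
```

```bash
python3 - <<'E'
from tools import *
go(516.2,190.6,-10.5,358.8)
E
```

```text
go [-0.7  0.2 37.4] [-0.  -0.1 -0. ] at [516.9 190.7  26.9] t 59.4 w 13.7
```

Emit:
play_rows:
  series:
    - [[-0.5, 0, 10, 0, 0, 0], [-0.5, 0, 20, 0, 0, 0], [-0.5, 0, 28, 0, 0, 0], [-0.5, 0, 34, 0, 0, 0], [-0.5, 0, 36, 0, 0, 0], [-0.5, 0, 36, 0, 0, 0]]

```text
clock: 60.12
eef_pos: [515.8, 190.4, -10.1]
ee_rot: [[1.0, -0.021, -0.0], [-0.021, -1.0, -0.0], [-0.0, 0.0, -1.0]]
wrist_force: [1.0, -0.7, -2.6]
width: 13.5
finger_force: 58.9
```

Emit:
play_rows:
  series:
    - [[0, 0, 0, 0, 0, 0], [0, 0, 0, 0, 0, 0], [0, 0, 0, 0, 0, 0], [0, 0, -20, 0, 0, 0], [0, 0, -60, 0, 0, 0], [0, 0, -110, 0, 0, 0], [-60, 0, -160, 0, 0, 0], [-90, 60, -180, 0, 0, 0]]
  grip: 0.38

```text
clock: 61.12
eef_pos: [433.4, 146.0, 165.9]
ee_rot: [[1.0, -0.017, 0.003], [-0.017, -1.0, 0.001], [0.003, -0.001, -1.0]]
wrist_force: [0.5, -0.1, 0.5]
width: 32.6
finger_force: 0.0
```

Emit:
play_rows:
  series:
    - [[0, 0, 0, 0, 0, 0], [0, 0, 0, 0, 0, 0], [0, 0, 0, 0, 0, 0]]

```text
clock: 61.5
eef_pos: [433.9, 145.1, 162.8]
ee_rot: [[1.0, -0.021, -0.001], [-0.021, -1.0, -0.0], [-0.001, 0.0, -1.0]]
wrist_force: [0.1, 0.2, -0.5]
width: 32.7
finger_force: 0.0
```

```bash
python3 - <<'E' 2>/dev/null
from chk import *
tray(grab("wrist","w9.png"))
s=ctrl.sense(); print(s["eef_pos"],s["clock"])
f=grab("top"); cv2.imwrite("pics/top9.png",f["pixels"][:,:,::-1])
E
```

```text
small 2376 x [-58.5  57.6] z [16.3 17.3 18.3] shaft y -94.3
   mid z 17.4
scraper 3304 x [-73.2  26.5] z [19.7 21.3 22.3] shaft y -38.3
   mid z 21.5
big 3768 x [-71.9  70.1] z [16.5 17.5 18.5] shaft y 16.9
   mid z 17.6
cal 2229 x [-72.2  70.8] z [16.  17.4 19.7] shaft y 72.2
   mid z 15.8
[433.82692275 145.06634829 162.72396057] 61.55
```

View pics/w9.png

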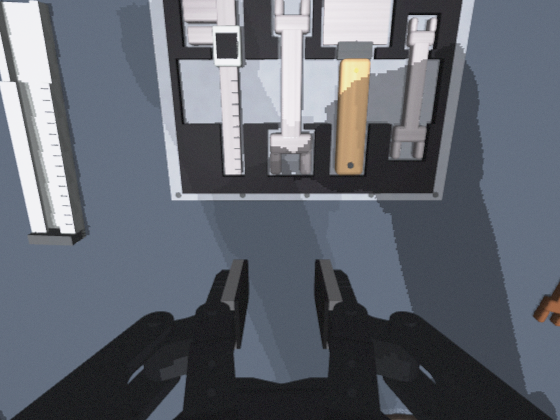

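View pics/top9.png

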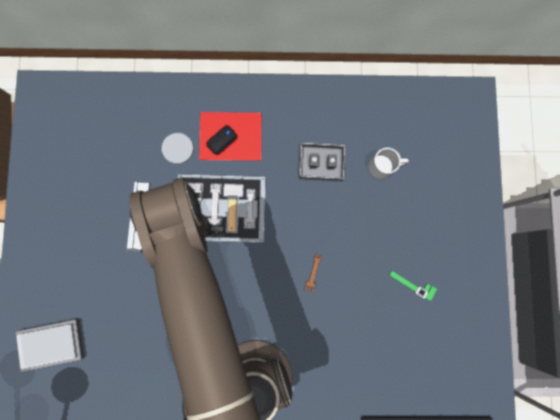

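All four tools lie in their pockets: caliper (230,90), big spanner (290,90), scraper (352,100) and small spanner (415,90), each at floor-level height. Both stops are in the bin at (322,162) in the top view, and the bystanders have not moved.

```bash
python3 -c "
from h import *
print(ticket.finish_job())"
```

```text
the job is handed in; nothing more can be done
None
```

The job is handed in, with no verdict returned: both stops were slid off the open end and are in the bin, and my last camera check showed all four tools at floor height in their pockets, with the mouse, mug and disc where they started.

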